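Fit the tap to the little keg and lock it

TASK

Fit the tap to the tilted little keg: set its spigot in the neck with the two pins in the gaps, turn it clockwise until it is fully tight against the stop, and only then press the red locking lever all the way down. Let go and leave the tap locked on; do not knock over or shove the glasses, the bottle, the bowl or the taco rack.

Things in the scene. Friction and masses are not known exactly. Their poses are not given: they have to be found in the camera images.
- keg: Steel keg, 160 mm diameter, fixed in a wooden cradle, axis 30 degrees from vertical, mouth leaning to the robot's side. Origin: on the table plumb below the centre of the neck's rim, which is 240 mm up. x, level: away from the lean; z up. Cradle base from 50 mm behind the origin (-x) to 200 mm, 190 mm wide.
- neck: The keg's neck, an 84 mm collar, bore 48 mm. Origin: centre of its flat top rim. z: outwards along its axis. x: along the two bayonet gaps, at +x and -x (yellow marks on the rim), each 18 mm wide and reaching 32 mm from the axis; -x points towards the robot and to its right. Push straight in until the spigot meets a rubber seal 30 mm below the rim; either pin may go in either gap.
- stop_mark (a point): One of two red marks on the rim, 37 mm from the neck's axis, 70 degrees clockwise (seen from outside) of the gaps; the other is opposite. The pins meet the stops just before them, at about 67 degrees. Turning clockwise takes the pins under roofs that slope down 4 mm and cam the tap in about 2.3 mm beyond the seal's rest height; it takes up to about 1 N m and then holds by itself.
- seal (a joint): How far the sprung rubber seal in the neck is pressed in, m: 0 = at rest, 30 mm below the rim; about 0.0023 when the tap is tight. It pushes back with 4 N at the start and about 11 N when tight.
- tap_grip (a point): Centre of the tap's black grip block: 44 mm along x, 40 mm across its flat y faces (grip these), 44 mm high; 64 mm above the spigot's end. The tap (0.43 to 0.7 kg) starts upright on its spigot, turned any way. z: up along the tap. x: along the two pins, lever and spout on the +x side. A 28 mm knob on top reaches 34 mm above this point, a flange of 72 mm diameter begins 22 mm below it.
- spigot (a point): Centre of the flat end of the tap's spigot, 44 mm diameter, 36 mm long up to the flange, with a 4 mm chamfer; axes as the tap's. The two brass pins (8 mm thick, tips 30 mm from the axis) stick out along +x and -x, their axis 16 mm above this point; yellow marks on the flange stand over them. The spout reaches 69 mm out on +x, a stub 40 mm on -x, both 37 mm or more above this point.
- lever_end (a point): Centre of the end pad (16 x 22 x 10 mm) of the tap's red locking lever, 84 mm from its hinge. The hinge is parallel to the tap's y, 26 mm out on +x and 76 mm above the spigot's end (12 mm above the grip centre). Lever bar 90 mm long, 16 mm wide, 8 mm thick.
- lever (a joint): Angle of the locking lever: 0 = raised, 40 degrees (0.7 rad) above the tap's xy plane; 0.7 = fully down, parallel to the xy plane. Stays where it is left; needs about 2 N at its end.
- beer: Brown bottle, 60 mm diameter, 200 mm high, standing; origin under its centre. Leave it alone.
- tumbler: Tall glass, 74 mm diameter, 150 mm high, standing; origin under its centre. Leave it alone.
- shortglass: Low green glass, 72 mm diameter, 85 mm high, standing; origin under its centre. Leave it alone.
- salsa: Terracotta bowl, 100 mm diameter, 45 mm high; origin under its centre. Leave it alone.
- rack: Steel zigzag taco rack, 90 x 200 x 62 mm; origin under its centre. Leave it alone.
Mind the look-alikes: they are no part of the job. What is shaped like the part that bears tap_grip but blue is not meant.

How it is judged:
By the outcome, as a careful person would: the job done as asked, in the order asked, and still so for the second after the job is handed in, with the robot touching nothing.
It also fails if it takes over 58 s, if anything falls off the work surface, if the arm or the gripper's body presses on something with over 40 N, if the wrist force passes 120 N, or if a joint passes its speed limit or range.

ROBOT

A 6-joint arm with a two-finger parallel gripper is mounted at the origin on the work surface. World frame = base frame: x ahead of the robot, y to its left, z up, the work surface at z = 0. Lengths are in m, angles in rad, forces in N, time in s.
With the tool pointing down it reaches from about 0.35 to 0.975 m from the base axis. Payload 4.9 kg.
Tool frame: the origin (TCP) lies on the centre line of the jaws, within the pads' length; the fingertips stand 11 mm ahead of it and the grasp point (between the pads) lies 8 mm behind it; z points along the fingers, y is the direction in which the jaws open and shut (so a half turn about z gives the same grasp; the last joint's range is limited). The gripper opens to 85 mm and grips with 20 to 120 N. Pads are 22 mm wide; open, the fingers measure 114 mm over their backs; the gripper's body (76 mm by 85 mm) begins 54 mm behind the grasp point. The pads swing forward as they close: fully open they stand 13 mm farther back than shut.
Start: joints at [1.204, 0.053, 1.613, -0, 1.476, -0.119], TCP at [0.153, 0.606, 0.242] pointing down, gripper open.
Joint ranges: [-3.01, 3.01], [-1.01, 2.22], [0.06, 2.58], [-1.02, 4.17], [0.09, 2.62], [-3.14, 3.14]. Speed limits (rad/s): [2.57, 2.57, 3.14, 3.14, 3.14, 3.14].

INTERFACE

Orientations are given as a rotation vector (axis times angle).
In Python, from station import ctrl gives the robot as it stands.
- The arm moves only by the tool send_rows, never from a script. Its argument "series" is a list of rows, each an object of numbers: "tx", "ty", "tz": the shift along the tool's x, y, z in cm; "wx", "wy", "wz": the turn, a rotation vector about the tool's x, y, z in rad; "jaw": the closure, from 0 (fully open) to 1 (shut). In form: [{"tx": .., "ty": .., "tz": .., "wx": .., "wy": .., "wz": .., "jaw": ..}, ...]. A call has 1 to 5 rows; each row shifts and turns the pose as measured when the row begins, along the tool's axes as they then stand; what a row does not reach is not made up. A row lasts 1/8 s, in which the tool goes at most 62.5 mm and 10.7 degrees, less where a joint would pass 70% of its speed; a pose out of reach is approached as far as the arm can. A call is refused whole if a number of a shift passes 6.25 or a number of a turn 0.188, either way. A call with a gripper value outside its range is refused whole. The fingers move at their own pace and stop on an object; "squeeze" is the grip in N (left out, the last holds). Time passes only in rows, so rows that do not move let the fingers close. It gives the time, the measured TCP pose, the force and the opening at its end, in the units of the state.
- ctrl.get_obs(): the state, without advancing time (a new reading comes with each control period).
- ctrl.get_image(name): name is "side" or "top"; returns the picture (420x560x3 uint8, red, green, blue); there is no depth.
- ctrl.camera_info(name): a dict with "mtx" (3x3 intrinsics, pixels), "k1" (the pictures are not rectified: a ray, as slopes to the right and down, at radius r is drawn at 1 + k1 r^2 times it, then the intrinsics apply), "R" (3x3) and "t" (3): a world point X has camera coordinates R X + t. Camera axes: x right, y down, z forward; pixel columns grow to the right and rows downward; lengths in m; the calibration is good to about 2 mm. A picture is of the moment at which its call begins. camera_info takes no time and is no camera call.
- ctrl.finish_job(): hands the job in, once; it reports no verdict.
The state is a dict: "t": time; "q": joint angles; "dq": joint speeds; "effort": joint torques, N m; "tool_pos": TCP position; "tool_rot": TCP orientation; "contact_force": force on the tool from outside, world axes, zero at the start; "wrist_torque": the same for the moment, N m; "opening": finger opening in m.
Only numpy, scipy, OpenCV 4.12 (cv2) and the standard library are available. Lean on these libraries where they do the work, as an engineer would, in place of code of your own. Each camera call takes 0.05 s, during which the arm holds its last target.

## Working session

There is one attempt and no reset: what is moved stays moved. The work goes in short steps, Python scripts to look and compute and a tool call to move; the robot and the scene stay as the last step left them, time stands still between calls to the robot, and variables do not carry over. Pictures are saved under pics/ and viewed, and the job is handed in when it is done.

Besides the shell and the picture viewer there is one more tool, called after "Emit:" as name(argument=value, ...), one argument or row to a line, values as JSON. send_rows: Moves the arm, as the interface text tells. Its arguments: {"type":"object","properties":{"series":{"type":"array"},"squeeze":{"type":"number"}},"required":["series"]}

```bash
ls; mkdir -p pics; python3 - <<'E'
from station import ctrl
import cv2
print(ctrl.get_obs())
for n in ["side","top"]:
    im=ctrl.get_image(n); cv2.imwrite(f"pics/{n}0.png",im[:,:,::-1]); print(n,ctrl.camera_info(n))
E
```

```text
pics
{'t': 0.0, 'q': array([ 1.20401601e+00,  5.33614682e-02,  1.61428924e+00,  9.77020887e-06,
        1.47604438e+00, -1.19035809e-01]), 'dq': array([-3.07955745e-04, -2.68411054e-04,  4.63140390e-04,  9.15700988e-05,
       -8.72549242e-04, -1.56457096e-04]), 'effort': array([ 3.70554540e-05, -3.93698466e+01, -3.70163906e+01, -2.08922388e-04,
        7.23955629e-03,  3.35818413e-05]), 'tool_pos': array([0.15305963, 0.60533918, 0.24106301]), 'tool_rot': array([-0.38809931, -3.11700765,  0.00320134]), 'contact_force': array([-0.28468956, -0.19788995, -0.39480503]), 'wrist_torque': array([-0.01489813, -0.00598817, -0.03419071]), 'opening': 0.08536608179812907}
side {'mtx': array([[431.77329272,   0.        , 280.14695379],
       [  0.        , 431.77329272, 212.67440386],
       [  0.        ,   0.        ,   1.        ]]), 'k1': -0.09853175470222955, 'R': array([[ 0.95825767, -0.28508763, -0.02161654],
       [-0.16590824, -0.4929    , -0.8541218 ],
       [ 0.23284477,  0.82205513, -0.51962359]]), 't': array([-0.50544767,  0.20926876,  0.96287019])}
top {'mtx': array([[532.27201113,   0.        , 276.84777162],
       [  0.        , 532.27201113, 205.96976963],
       [  0.        ,   0.        ,   1.        ]]), 'k1': -0.15897975128329003, 'R': array([[-0.0212851 , -0.99959765, -0.01874761],
       [-0.99296637,  0.02332095, -0.11607718],
       [ 0.11646769,  0.01614503, -0.99306325]]), 't': array([-0.01036408,  0.50873813,  1.60063003])}
```

View pics/side0.png

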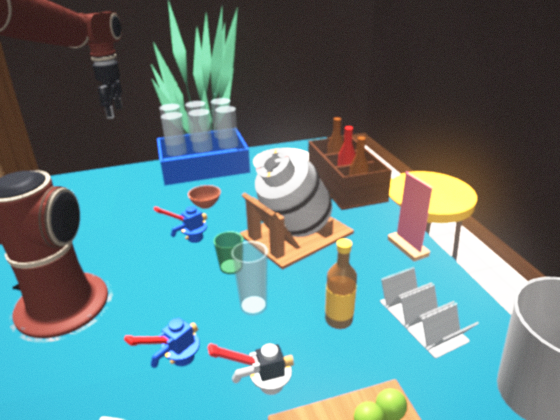

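View pics/top0.png

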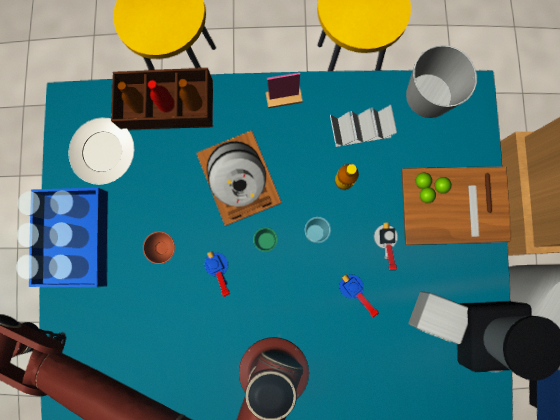

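The side view shows the white and black tap near (270,362) and the keg mouth near (270,165). In the top view they are at (387,238) and (239,185). Blue look-alikes stand at (180,340) and (190,220) in the side view. I'll zoom in.

```bash
cat > h.py <<'E'
import numpy as np, cv2
from station import ctrl
CI={n:ctrl.camera_info(n) for n in ("side","top")}
def proj(n,X):
    c=CI[n]; p=np.atleast_2d(X)@c["R"].T+c["t"]; s=p[:,:2]/p[:,2:]
    s=s*(1+c["k1"]*(s**2).sum(1,keepdims=True)); return s*c["mtx"][0,0]+c["mtx"][:2,2]
def ray(n,uv):
    c=CI[n]; d=(np.array(uv,float)-c["mtx"][:2,2])/c["mtx"][0,0]; s=d.copy()
    for _ in range(20): s=d/(1+c["k1"]*(s@s))
    o=-c["R"].T@c["t"]; v=c["R"].T@np.r_[s,1]; return o,v/np.linalg.norm(v)
def atz(n,uv,z):
    o,v=ray(n,uv); return o+v*(z-o[2])/v[2]
def tri(a,b):
    o1,v1=ray("side",a); o2,v2=ray("top",b)
    A=np.c_[v1,-v2]; k=np.linalg.lstsq(A,o2-o1,rcond=None)[0]
    p,q=o1+v1*k[0],o2+v2*k[1]; return (p+q)/2,np.linalg.norm(p-q)
def crop(src,x,y,w,h,f,out):
    im=cv2.imread(src)[y:y+h,x:x+w]; cv2.imwrite(out,cv2.resize(im,None,fx=f,fy=f,interpolation=cv2.INTER_CUBIC))
E
python3 - <<'E'
from h import *
a=[cv2.resize(cv2.imread(f"pics/{s}0.png")[y:y+60,x:x+80],None,fx=5,fy=5,interpolation=cv2.INTER_CUBIC) for s,x,y in (("side",215,335),("side",240,140),("top",350,210),("top",200,150))]
cv2.imwrite("pics/z0.png",np.vstack([np.hstack(a[:2]),np.hstack(a[2:])]))
E
```

```text
(no output)
```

View pics/z0.png

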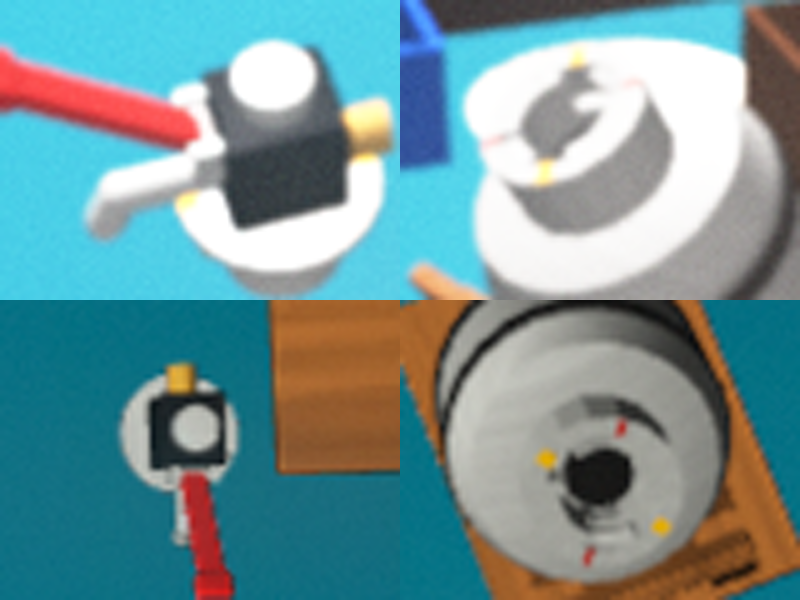

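```bash
cat >> h.py <<'E'
from scipy.optimize import least_squares
from scipy.spatial.transform import Rotation as Rt
def fr(mx,my,ox,oy,x0,y0): # mosaic px->image px, 5x
    return ((mx-ox+.5)/5-.5+x0,(my-oy+.5)/5-.5+y0)
def neckR(psi,g): # lean yaw psi, gap angle g in rim plane
    z=np.array([-.5*np.cos(psi),-.5*np.sin(psi),np.cos(np.pi/6)])
    y=np.array([-np.sin(psi),np.cos(psi),0]); x=np.cross(y,z)
    return np.c_[x,y,z]@Rt.from_rotvec([0,0,g]).as_matrix()
E
python3 - <<'E'
from h import *
T=lambda x,y:fr(x,y,400,300,200,150); S=lambda x,y:fr(x,y,400,0,240,140)
obs=[("top",T(547,459),0),("top",T(661,526),1),("top",T(621,428),2),("top",T(588,556),3),
("side",S(577,57),0),("side",S(544,172),1),("side",S(632,84),2),("side",S(493,141),3)]
for a,b in ((0,4),(1,5),(2,6),(3,7)): print(tri(obs[b][1],obs[a][1]))
def pts(p):
    R=neckR(p[2],p[3]); r=p[4]; a=np.radians(70)
    L=np.array([[r,0,0],[-r,0,0],[.037*np.cos(a),-.037*np.sin(a),0],[-.037*np.cos(a),.037*np.sin(a),0]])
    return L@R.T+[p[0],p[1],.24]
def f(p):
    P=pts(p); return np.concatenate([proj(n,P[i])[0]-uv for n,uv,i in obs])
for g in np.arange(0,6.28,.7):
    s=least_squares(f,[.35,.05,.35,g,.037]); print(s.cost.round(2),s.x.round(4))
print(f(s.x).reshape(-1,2).round(2))
E
```

```text
(array([0.55044544, 0.10050926, 0.25465613]), np.float64(0.0006115816069676032))
(array([0.51702532, 0.04216598, 0.22536782]), np.float64(0.0007215459266553015))
(array([0.56605264, 0.06083758, 0.25476736]), np.float64(0.0007720625391173205))
(array([0.50206881, 0.08181311, 0.22571354]), np.float64(0.0002606640424343375))
0.17 [0.5339 0.0714 0.3798 0.5957 0.0365]
0.17 [0.5339 0.0714 0.3798 0.5957 0.0365]
0.17 [0.5339 0.0714 0.3798 0.5957 0.0365]
0.17 [0.5339 0.0714 0.3798 0.5957 0.0365]
0.17 [0.5339 0.0714 0.3798 0.5957 0.0365]
0.17 [0.5339 0.0714 0.3798 0.5957 0.0365]
0.17 [0.5339 0.0714 0.3798 6.8789 0.0365]
0.17 [0.5339 0.0714 0.3798 6.8789 0.0365]
0.17 [0.5339 0.0714 0.3798 6.8789 0.0365]
[[ 0.1   0.02]
 [-0.19  0.11]
 [-0.06  0.13]
 [-0.    0.11]
 [ 0.23 -0.15]
 [ 0.16  0.06]
 [ 0.15 -0.13]
 [-0.19  0.28]]
```

The neck fit is good, with residuals under 0.3 px. Its centre is at (0.534, 0.071, 0.24) and the lean yaw is 0.38. Next I'll measure the tap.

```bash
python3 - <<'E'
from h import *
a=[cv2.resize(cv2.imread(f"pics/{s}0.png")[y:y+75,x:x+100],None,fx=4*2,fy=8,interpolation=cv2.INTER_CUBIC) for s,x,y in (("side",200,328),("top",340,215))]
cv2.imwrite("pics/z1.png",a[0]);cv2.imwrite("pics/z2.png",a[1])
E
```

```text
(no output)
```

View pics/z1.png

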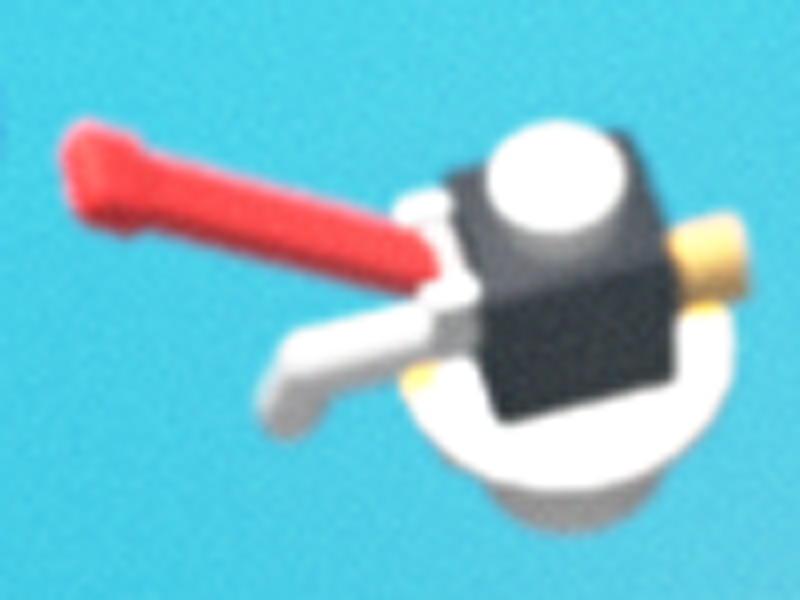

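View pics/z2.png

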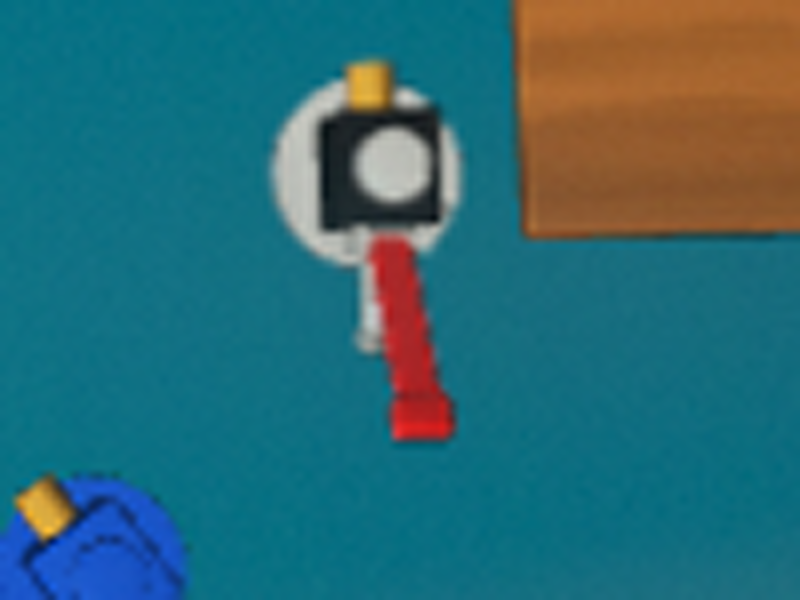

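```bash
python3 - <<'E'
from h import *
S=lambda x,y:((x+.5)/8-.5+200,(y+.5)/8-.5+328); T=lambda x,y:((x+.5)/8-.5+340,(y+.5)/8-.5+215)
L=[("top",T(393,164),(0,0,98)),("top",T(422,413),(90.3,0,130)),("top",T(367,172),(0,0,42)),("top",T(442,107),(-22,20,86)),("top",T(440,222),(22,20,86)),
("side",S(557,175),(0,0,98)),("side",S(105,178),(90.3,0,130)),("side",S(505,420),(22,20,42)),("side",S(678,380),(-22,20,42)),("side",S(483,298),(22,20,86)),("side",S(668,262),(-22,20,86))]
def f(p):
    R=Rt.from_rotvec([0,0,p[2]]).as_matrix()
    return np.concatenate([proj(n,R@np.array(q)/1000+[p[0],p[1],0])[0]-uv for n,uv,q in L])
s=least_squares(f,[.4,-.2,3.1],loss="soft_l1"); print(s.cost,s.x); print(f(s.x).reshape(-1,2).round(2))
# lever pad tri
print(tri(L[6][1],L[1][1]))
for n,uv,h in (("top",(317,230),.0),("top",(264,239),.0),("top",(158,247),.0)): print(atz(n,uv,h))
print(atz("side",(254,305),0), atz("side",(231,268),0))
E
```

```text
7.258686195569938 [ 0.40610217 -0.34756679  3.16106186]
[[-0.18  0.31]
 [ 0.17  0.08]
 [-0.42  0.45]
 [-0.84 -0.05]
 [ 0.33  0.45]
 [-0.5  -0.67]
 [ 1.14 -0.77]
 [-1.8   2.43]
 [ 0.97  0.71]
 [-0.31  1.01]
 [ 1.83 -1.23]]
(array([ 0.31496053, -0.3490942 ,  0.12854103]), np.float64(0.00220199642939812))
[ 0.43389624 -0.14419192  0.        ]
[0.40972214 0.02074669 0.        ]
[0.39123948 0.353657   0.        ]
[ 0.4270783  -0.13421332  0.        ] [0.40371632 0.01080996 0.        ]
```

```bash
cat >> h.py <<'E'
def tapwire(lev=0.):
    t=np.linspace(0,2*np.pi,40); C=lambda r,z:np.c_[r*np.cos(t),r*np.sin(t),0*t+z]
    B=[C(36,42),C(36,36),C(22,0),C(14,98)]
    for z in (42,86): B.append(np.array([[22,20,z],[-22,20,z],[-22,-20,z],[22,-20,z],[22,20,z]],float))
    for sx,sy in ((1,1),(1,-1),(-1,1),(-1,-1)): B.append(np.array([[22*sx,20*sy,42],[22*sx,20*sy,86]],float))
    a=.7-lev; B.append(np.array([[26,0,76],[26+84*np.cos(a),0,76+84*np.sin(a)]]))
    B.append(np.array([[30,0,16],[-30,0,16.]])); B.append(np.array([[0,0,0],[0,0,98.]]))
    return [b/1000 for b in B]
def overlay(n,im,wires,x,y,w,h,f,out):
    v=cv2.resize(im[y:y+h,x:x+w],None,fx=f,fy=f,interpolation=cv2.INTER_CUBIC)
    for W,col in wires:
        q=(proj(n,W)-[x,y]+.5)*f-.5; cv2.polylines(v,[q.round().astype(int)],False,col,1)
    cv2.imwrite(out,v); return v
def tapw(R,p,lev=0.,col=(0,255,0)): return [(b@R.T+p,col) for b in tapwire(lev)]
E
python3 - <<'E'
from h import *
R=Rt.from_rotvec([0,0,3.161]).as_matrix(); w=tapw(R,[.4061,-.3476,0])
a=overlay("side",cv2.imread("pics/side0.png"),w,205,332,80,70,5,"pics/o.png")
b=overlay("top",cv2.imread("pics/top0.png"),w,350,210,80,70,5,"pics/o.png")
cv2.imwrite("pics/o1.png",np.hstack([a,b]))
E
```

```text
(no output)
```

View pics/o1.png

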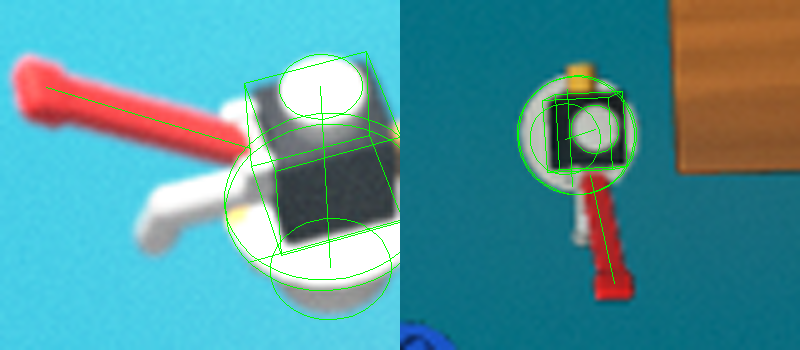

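```bash
python3 - <<'E'
from h import *
T=lambda x,y:((x+.5)/8-.5+340,(y+.5)/8-.5+215)
a=atz("top",T(369,62),.055);b=atz("top",T(371,345),.045);k=atz("top",T(393,164),.098);l=atz("top",T(422,413),.130);f=atz("top",T(367,172),.042)
print(a,b,k,l,f); yaw=lambda u,v:np.arctan2(v[1]-u[1],v[0]-u[0])%6.283
print(yaw(a,b),yaw(k,l),yaw(f,l), yaw(f,b))
# block hinge/bar far: bar start
c0,c1=atz("top",T(442,107),.086),atz("top",T(440,222),.086); print(yaw(c0,c1)); 
c0,c1=atz("top",T(320,120),.045),atz("top",T(320,228),.045); print(yaw(c0,c1))
E
```

```text
[ 0.44813005 -0.34898495  0.055     ] [ 0.34201852 -0.34726751  0.045     ] [ 0.40700761 -0.34814499  0.098     ] [ 0.31606324 -0.34884332  0.13      ] [ 0.40743256 -0.34891203  0.042     ]
3.1254088022141655 3.1490858514381443 3.140840688593095 3.116457817819786
3.080924025237927
3.1014288059932347
```

```bash
cat >> h.py <<'E'
import json
def cur():
    o=ctrl.get_obs(); return np.array(o["tool_pos"]),Rt.from_rotvec(o["tool_rot"]).as_matrix(),o
def delta(p,R,p1,R1):
    return R.T@(np.array(p1)-p)*100, Rt.from_matrix(R.T@R1).as_rotvec()
def plan(p1,R1,show=5,vmax=5.5,wmax=.17,nmin=1):
    p,R,o=cur(); d,w=delta(p,R,p1,R1)
    n=max(nmin,int(np.ceil(max(np.linalg.norm(d)/vmax,np.linalg.norm(w)/wmax))))
    print("rows",n,"pos",p.round(4),"t",o["t"],"q",o["q"].round(2),"d",d.round(2),"w",w.round(3),"F",o["contact_force"].round(1),"M",o["wrist_torque"].round(2),"op",round(o["opening"],4))
    W=Rt.from_matrix(R1@R.T).as_rotvec()
    q,Q=p,R
    for i in range(min(n,show)):
        p2=p+(p1-p)*(i+1)/n; R2=Rt.from_rotvec(W*(i+1)/n).as_matrix()@R
        dd,ww=delta(q,Q,p2,R2); q,Q=p2,R2
        print({k:float(v) for k,v in zip(("tx","ty","tz","wx","wy","wz"),np.r_[dd.round(2),ww.round(3)])})
def down(yaw): # tool down with tool x at yaw
    return Rt.from_rotvec([0,0,yaw]).as_matrix()@np.diag([1,-1,-1.])
TAP=np.array([.4068,-.3482]); TYAW=3.13
NC=np.array([.5339,.0714,.24]); NR=neckR(.3798,.5957)
E
python3 - <<'E'
from h import *
print(NR); plan(np.array([.42,.2,.33]),down(-.012),show=8)
E
```

```text
[[ 0.45775861 -0.7581676  -0.4643694 ]
 [ 0.78686853  0.58862285 -0.18536736]
 [ 0.41387797 -0.28054416  0.8660254 ]]
rows 18 pos [0.1531 0.6054 0.2412] t 0.1 q [ 1.2   0.05  1.61  0.    1.48 -0.12] d [-35.82 -32.77  -8.83] w [-1.000e-03  3.000e-03  2.906e+00] F [ 0.2 -0.1  0.7] M [-0.03 -0.08 -0.03] op 0.0853
{'tx': -1.99, 'ty': -1.82, 'tz': -0.49, 'wx': -0.0, 'wy': 0.0, 'wz': 0.161}
{'tx': -2.26, 'ty': -1.48, 'tz': -0.49, 'wx': -0.0, 'wy': 0.0, 'wz': 0.161}
{'tx': -2.46, 'ty': -1.1, 'tz': -0.49, 'wx': -0.0, 'wy': 0.0, 'wz': 0.161}
{'tx': -2.61, 'ty': -0.68, 'tz': -0.49, 'wx': -0.0, 'wy': 0.0, 'wz': 0.161}
{'tx': -2.68, 'ty': -0.26, 'tz': -0.49, 'wx': -0.0, 'wy': 0.0, 'wz': 0.161}
{'tx': -2.69, 'ty': 0.18, 'tz': -0.49, 'wx': -0.0, 'wy': 0.0, 'wz': 0.161}
{'tx': -2.63, 'ty': 0.61, 'tz': -0.49, 'wx': -0.0, 'wy': 0.0, 'wz': 0.161}
{'tx': -2.5, 'ty': 1.02, 'tz': -0.49, 'wx': -0.0, 'wy': 0.0, 'wz': 0.161}
```

Emit:
send_rows(
  series=[
    {"tx": -2.0, "ty": -1.8, "tz": -2.0, "wz": 0.16, "jaw": 0},
    {"tx": -2.3, "ty": -1.5, "tz": -2.0, "wz": 0.16, "jaw": 0},
    {"tx": -2.5, "ty": -1.1, "tz": -2.0, "wz": 0.16, "jaw": 0},
    {"tx": -2.6, "ty": -0.7, "tz": -1.5, "wz": 0.16, "jaw": 0},
    {"tx": -2.7, "ty": -0.3, "tz": -1.0, "wz": 0.16, "jaw": 0},
  ],
)

```text
invalid input at $.series[0]: expected keys tx, ty, tz, wx, wy, wz, jaw
```

```bash
python3 - <<'E'
from h import *
plan(np.array([.42,.1,.33]),down(-.012),show=10)
E
```

```text
rows 18 pos [0.1531 0.6054 0.2412] t 0.1 q [ 1.2   0.05  1.61  0.    1.48 -0.12] d [-38.27 -42.47  -8.81] w [-1.000e-03  3.000e-03  2.906e+00] F [ 0.2 -0.1  0.7] M [-0.03 -0.08 -0.03] op 0.0853
{'tx': -2.13, 'ty': -2.36, 'tz': -0.49, 'wx': -0.0, 'wy': 0.0, 'wz': 0.161}
{'tx': -2.48, 'ty': -1.99, 'tz': -0.49, 'wx': -0.0, 'wy': 0.0, 'wz': 0.161}
{'tx': -2.76, 'ty': -1.56, 'tz': -0.49, 'wx': -0.0, 'wy': 0.0, 'wz': 0.161}
{'tx': -2.98, 'ty': -1.1, 'tz': -0.49, 'wx': -0.0, 'wy': 0.0, 'wz': 0.161}
{'tx': -3.12, 'ty': -0.6, 'tz': -0.49, 'wx': -0.0, 'wy': 0.0, 'wz': 0.161}
{'tx': -3.17, 'ty': -0.1, 'tz': -0.49, 'wx': -0.0, 'wy': 0.0, 'wz': 0.161}
{'tx': -3.15, 'ty': 0.42, 'tz': -0.49, 'wx': -0.0, 'wy': 0.0, 'wz': 0.161}
{'tx': -3.04, 'ty': 0.92, 'tz': -0.49, 'wx': -0.0, 'wy': 0.0, 'wz': 0.161}
{'tx': -2.85, 'ty': 1.39, 'tz': -0.49, 'wx': -0.0, 'wy': 0.0, 'wz': 0.161}
{'tx': -2.59, 'ty': 1.83, 'tz': -0.49, 'wx': -0.0, 'wy': 0.0, 'wz': 0.161}
```

Emit:
send_rows(
  series=[
    {"tx": -2.0, "ty": -1.8, "tz": -2.0, "wx": 0, "wy": 0, "wz": 0.16, "jaw": 0},
    {"tx": -2.3, "ty": -1.5, "tz": -2.0, "wx": 0, "wy": 0, "wz": 0.16, "jaw": 0},
    {"tx": -2.5, "ty": -1.1, "tz": -2.0, "wx": 0, "wy": 0, "wz": 0.16, "jaw": 0},
    {"tx": -2.6, "ty": -0.7, "tz": -1.5, "wx": 0, "wy": 0, "wz": 0.16, "jaw": 0},
    {"tx": -2.7, "ty": -0.3, "tz": -1.0, "wx": 0, "wy": 0, "wz": 0.16, "jaw": 0},
  ],
)

```text
t: 0.72
tool_pos: [0.2271, 0.4877, 0.3237]
tool_rot: [1.602, 2.701, -0.017]
contact_force: [-0.1, 0.4, 0.1]
opening: 0.0854
```

```bash
python3 - <<'E'
from h import *
plan(np.array([.42,.1,.33]),down(-.012),show=10)
E
```

```text
rows 13 pos [0.2271 0.4877 0.3237] t 0.725 q [ 1.   -0.18  1.7  -0.    1.63  0.5 ] d [-43.27  -1.66  -0.32] w [2.000e-03 1.300e-02 2.083e+00] F [-0.1  0.4  0.1] M [ 0.06 -0.02 -0.01] op 0.0854
{'tx': -3.33, 'ty': -0.13, 'tz': -0.02, 'wx': 0.0, 'wy': 0.001, 'wz': 0.16}
{'tx': -3.31, 'ty': 0.4, 'tz': -0.03, 'wx': 0.0, 'wy': 0.001, 'wz': 0.16}
{'tx': -3.2, 'ty': 0.93, 'tz': -0.03, 'wx': 0.0, 'wy': 0.001, 'wz': 0.16}
{'tx': -3.01, 'ty': 1.43, 'tz': -0.03, 'wx': 0.0, 'wy': 0.001, 'wz': 0.16}
{'tx': -2.74, 'ty': 1.89, 'tz': -0.04, 'wx': 0.0, 'wy': 0.001, 'wz': 0.16}
{'tx': -2.41, 'ty': 2.3, 'tz': -0.04, 'wx': 0.0, 'wy': 0.001, 'wz': 0.16}
{'tx': -2.01, 'ty': 2.66, 'tz': -0.04, 'wx': 0.0, 'wy': 0.001, 'wz': 0.16}
{'tx': -1.56, 'ty': 2.94, 'tz': -0.05, 'wx': 0.0, 'wy': 0.001, 'wz': 0.16}
{'tx': -1.07, 'ty': 3.15, 'tz': -0.05, 'wx': 0.0, 'wy': 0.001, 'wz': 0.16}
{'tx': -0.55, 'ty': 3.28, 'tz': -0.05, 'wx': 0.0, 'wy': 0.001, 'wz': 0.16}
```

Tracking is good, so I'll run 10 more rows in two calls.

Emit:
send_rows(
  series=[
    {"tx": -3.3, "ty": -0.1, "tz": 0, "wx": 0, "wy": 0, "wz": 0.16, "jaw": 0},
    {"tx": -3.3, "ty": 0.4, "tz": 0, "wx": 0, "wy": 0, "wz": 0.16, "jaw": 0},
    {"tx": -3.2, "ty": 0.9, "tz": 0, "wx": 0, "wy": 0, "wz": 0.16, "jaw": 0},
    {"tx": -3.0, "ty": 1.4, "tz": 0, "wx": 0, "wy": 0, "wz": 0.16, "jaw": 0},
    {"tx": -2.7, "ty": 1.9, "tz": 0, "wx": 0, "wy": 0, "wz": 0.16, "jaw": 0},
  ],
)

```text
t: 1.35
tool_pos: [0.3008, 0.3337, 0.3237]
tool_rot: [2.547, 1.828, -0.017]
contact_force: [1.2, 0.8, 0.5]
opening: 0.0852
```

Emit:
send_rows(
  series=[
    {"tx": -2.4, "ty": 2.3, "tz": 0, "wx": 0, "wy": 0, "wz": 0.16, "jaw": 0},
    {"tx": -2.0, "ty": 2.7, "tz": 0, "wx": 0, "wy": 0, "wz": 0.16, "jaw": 0},
    {"tx": -1.6, "ty": 2.9, "tz": 0, "wx": 0, "wy": 0, "wz": 0.16, "jaw": 0},
    {"tx": -1.0, "ty": 3.2, "tz": 0, "wx": 0, "wy": 0, "wz": 0.16, "jaw": 0},
    {"tx": -0.6, "ty": 3.3, "tz": 0, "wx": 0, "wy": 0, "wz": 0.16, "jaw": 0},
  ],
)

```text
t: 1.98
tool_pos: [0.3707, 0.1761, 0.3225]
tool_rot: [3.063, 0.65, -0.016]
contact_force: [-0.5, 0.5, 0.1]
opening: 0.0854
```

```bash
python3 - <<'E'
from h import *
plan(np.array([*TAP,.22]),down(-.012),show=10)
E
```

```text
rows 10 pos [0.3707 0.1761 0.3225] t 1.975 q [ 0.27 -0.52  1.96 -0.01  1.71  1.42] d [-17.86  49.29  10.89] w [0.011 0.01  0.43 ] F [-0.5  0.5  0.1] M [-0.03 -0.02 -0.01] op 0.0854
{'tx': -1.79, 'ty': 4.93, 'tz': 1.09, 'wx': 0.001, 'wy': 0.001, 'wz': 0.043}
{'tx': -1.57, 'ty': 5.0, 'tz': 1.08, 'wx': 0.001, 'wy': 0.001, 'wz': 0.043}
{'tx': -1.36, 'ty': 5.07, 'tz': 1.07, 'wx': 0.001, 'wy': 0.001, 'wz': 0.043}
{'tx': -1.14, 'ty': 5.12, 'tz': 1.07, 'wx': 0.001, 'wy': 0.001, 'wz': 0.043}
{'tx': -0.92, 'ty': 5.17, 'tz': 1.06, 'wx': 0.001, 'wy': 0.001, 'wz': 0.043}
{'tx': -0.7, 'ty': 5.2, 'tz': 1.05, 'wx': 0.001, 'wy': 0.001, 'wz': 0.043}
{'tx': -0.47, 'ty': 5.23, 'tz': 1.05, 'wx': 0.001, 'wy': 0.001, 'wz': 0.043}
{'tx': -0.25, 'ty': 5.25, 'tz': 1.04, 'wx': 0.001, 'wy': 0.001, 'wz': 0.043}
{'tx': -0.03, 'ty': 5.25, 'tz': 1.04, 'wx': 0.001, 'wy': 0.001, 'wz': 0.043}
{'tx': 0.2, 'ty': 5.25, 'tz': 1.03, 'wx': 0.001, 'wy': 0.001, 'wz': 0.043}
```

Emit:
send_rows(
  series=[
    {"tx": -1.8, "ty": 4.9, "tz": 0.3, "wx": 0, "wy": 0, "wz": 0.043, "jaw": 0},
    {"tx": -1.6, "ty": 5.0, "tz": 0.3, "wx": 0, "wy": 0, "wz": 0.043, "jaw": 0},
    {"tx": -1.4, "ty": 5.1, "tz": 0.3, "wx": 0, "wy": 0, "wz": 0.043, "jaw": 0},
    {"tx": -1.1, "ty": 5.1, "tz": 0.3, "wx": 0, "wy": 0, "wz": 0.043, "jaw": 0},
    {"tx": -0.9, "ty": 5.2, "tz": 0.3, "wx": 0, "wy": 0, "wz": 0.043, "jaw": 0},
  ],
)

```text
t: 2.6
tool_pos: [0.3872, -0.093, 0.3084]
tool_rot: [3.114, 0.31, -0.015]
contact_force: [0.2, -0.9, -0.3]
opening: 0.0851
```

Emit:
send_rows(
  series=[
    {"tx": -0.7, "ty": 5.2, "tz": 1.0, "wx": 0, "wy": 0, "wz": 0.043, "jaw": 0},
    {"tx": -0.5, "ty": 5.2, "tz": 1.0, "wx": 0, "wy": 0, "wz": 0.043, "jaw": 0},
    {"tx": -0.3, "ty": 5.2, "tz": 1.5, "wx": 0, "wy": 0, "wz": 0.043, "jaw": 0},
    {"tx": 0, "ty": 5.2, "tz": 1.5, "wx": 0, "wy": 0, "wz": 0.043, "jaw": 0},
    {"tx": 0.2, "ty": 5.2, "tz": 1.5, "wx": 0, "wy": 0, "wz": 0.043, "jaw": 0},
  ],
)

```text
t: 3.22
tool_pos: [0.4005, -0.3632, 0.2445]
tool_rot: [3.128, -0.041, -0.009]
contact_force: [0.2, -0.1, 0.9]
opening: 0.0853
```

```bash
python3 - <<'E'
from h import *
plan(np.array([*TAP,.17]),down(-.012),show=10)
E
```

```text
rows 2 pos [ 0.4005 -0.3632  0.2445] t 3.225 q [-0.87 -0.15  1.81 -0.01  1.48  0.73] d [ 0.63 -1.62  7.42] w [ 0.013  0.005 -0.014] F [ 0.2 -0.1  0.9] M [-0.06 -0.05 -0.01] op 0.0853
{'tx': 0.31, 'ty': -0.81, 'tz': 3.71, 'wx': 0.006, 'wy': 0.003, 'wz': -0.007}
{'tx': 0.31, 'ty': -0.78, 'tz': 3.72, 'wx': 0.006, 'wy': 0.003, 'wz': -0.007}
```

Emit:
send_rows(
  series=[
    {"tx": 0.3, "ty": -0.8, "tz": 3.7, "wx": 0.006, "wy": 0.003, "wz": -0.007, "jaw": 0},
    {"tx": 0.3, "ty": -0.8, "tz": 3.7, "wx": 0.006, "wy": 0.003, "wz": -0.007, "jaw": 0},
    {"tx": 0, "ty": 0, "tz": 0, "wx": 0, "wy": 0, "wz": 0, "jaw": 0},
  ],
)

```text
t: 3.6
tool_pos: [0.4047, -0.3507, 0.1651]
tool_rot: [-3.138, 0.028, 0.005]
contact_force: [0.5, -0.4, -0.1]
opening: 0.0857
```

```bash
python3 - <<'E'
from h import *
plan(np.array([*TAP,.060]),down(-.012),show=10,vmax=3)
for n in ("side","top"): cv2.imwrite(f"pics/{n}1.png",ctrl.get_image(n)[:,:,::-1])
a=[cv2.resize(cv2.imread(f"pics/{s}1.png")[y:y+100,x:x+100],None,fx=4,fy=4,interpolation=cv2.INTER_CUBIC) for s,x,y in (("side",200,300),("top",340,185))]
cv2.imwrite("pics/a1.png",np.hstack(a))
E
```

```text
rows 4 pos [ 0.4047 -0.3507  0.1651] t 3.6 q [-0.85 -0.1   1.89 -0.    1.35  0.74] d [ 0.24 -0.22 10.51] w [-0.003  0.003 -0.006] F [ 0.5 -0.4 -0.1] M [ 0.    0.02 -0.03] op 0.0857
{'tx': 0.06, 'ty': -0.05, 'tz': 2.63, 'wx': -0.001, 'wy': 0.001, 'wz': -0.002}
{'tx': 0.06, 'ty': -0.06, 'tz': 2.63, 'wx': -0.001, 'wy': 0.001, 'wz': -0.002}
{'tx': 0.06, 'ty': -0.06, 'tz': 2.63, 'wx': -0.001, 'wy': 0.001, 'wz': -0.002}
{'tx': 0.05, 'ty': -0.06, 'tz': 2.63, 'wx': -0.001, 'wy': 0.001, 'wz': -0.002}
```

View pics/a1.png

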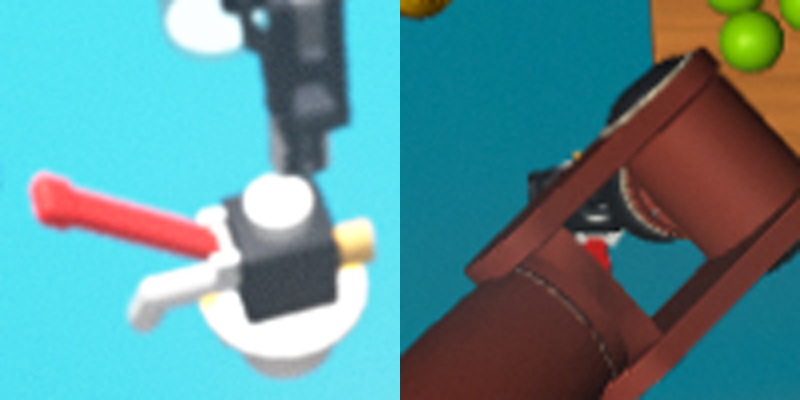

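The side view shows the fingers straight above the knob at about (290,170) in the crop. I'll descend.

Emit:
send_rows(
  series=[
    {"tx": 0.1, "ty": -0.1, "tz": 2.6, "wx": 0, "wy": 0, "wz": 0, "jaw": 0},
    {"tx": 0.1, "ty": -0.1, "tz": 2.6, "wx": 0, "wy": 0, "wz": -0.006, "jaw": 0},
    {"tx": 0, "ty": 0, "tz": 2.6, "wx": 0, "wy": 0, "wz": 0, "jaw": 0},
    {"tx": 0, "ty": 0, "tz": 2.3, "wx": 0, "wy": 0, "wz": 0, "jaw": 0},
    {"tx": 0, "ty": 0, "tz": 0, "wx": 0, "wy": 0, "wz": 0, "jaw": 0},
  ],
)

```text
t: 4.32
tool_pos: [0.4157, -0.3587, 0.081]
tool_rot: [3.12, -0.017, 0.027]
contact_force: [0.0, 0.4, -0.1]
opening: 0.0852
```

```bash
python3 - <<'E'
from h import *
plan(np.array([*TAP,.060]),down(-.012),show=10,vmax=3)
for n in ("side",): cv2.imwrite(f"pics/{n}2.png",ctrl.get_image(n)[:,:,::-1])
crop("pics/side2.png",200,300,120,100,5,"pics/a2.png")
E
```

```text
rows 1 pos [ 0.4157 -0.3587  0.081 ] t 4.325 q [-0.85  0.01  1.94 -0.    1.16  0.74] d [-0.93 -1.08  2.07] w [ 0.021 -0.018  0.001] F [ 0.   0.4 -0.1] M [-0.   -0.04 -0.01] op 0.0852
{'tx': -0.93, 'ty': -1.08, 'tz': 2.07, 'wx': 0.021, 'wy': -0.018, 'wz': 0.001}
```

View pics/a2.png

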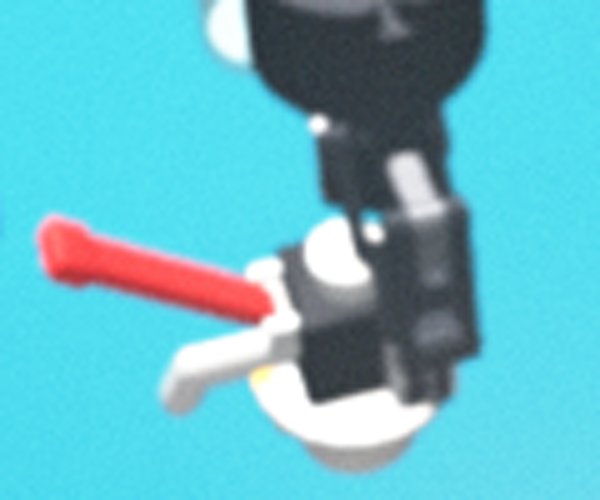

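The row fell short by 2 cm and drifted 1 cm outward. I'll correct laterally first.

Emit:
send_rows(
  series=[
    {"tx": -0.9, "ty": -1.1, "tz": 0, "wx": 0.02, "wy": -0.018, "wz": 0, "jaw": 0},
    {"tx": 0, "ty": 0, "tz": 0, "wx": 0, "wy": 0, "wz": 0, "jaw": 0},
  ],
)

```text
t: 4.62
tool_pos: [0.4087, -0.3495, 0.0862]
tool_rot: [3.135, -0.017, 0.007]
contact_force: [-0.6, 0.2, -0.4]
opening: 0.0854
```

```bash
python3 - <<'E'
from h import *
plan(np.array([*TAP,.060]),down(-.012),show=10,vmax=3)
E
```

```text
rows 1 pos [ 0.4087 -0.3495  0.0862] t 4.625 q [-0.85 -0.01  1.95 -0.    1.19  0.74] d [-0.2  -0.15  2.62] w [ 0.007 -0.005  0.001] F [-0.6  0.2 -0.4] M [ 0.01 -0.04  0.03] op 0.0854
{'tx': -0.2, 'ty': -0.15, 'tz': 2.62, 'wx': 0.007, 'wy': -0.005, 'wz': 0.001}
```

Emit:
send_rows(
  series=[
    {"tx": -0.2, "ty": -0.15, "tz": 1.2, "wx": 0.007, "wy": -0.005, "wz": 0, "jaw": 0},
    {"tx": -0.1, "ty": -0.1, "tz": 1.2, "wx": 0, "wy": 0, "wz": 0, "jaw": 0},
  ],
)

```text
t: 4.88
tool_pos: [0.4067, -0.3482, 0.0635]
tool_rot: [3.138, -0.016, 0.004]
contact_force: [0.1, 0.0, 0.2]
opening: 0.0855
```

```bash
python3 - <<'E'
from h import *
plan(np.array([*TAP,.060]),down(-.012),show=10,vmax=3)
E
```

```text
rows 1 pos [ 0.4067 -0.3482  0.0635] t 4.875 q [-0.85  0.02  1.96 -0.    1.15  0.73] d [0.01 0.   0.35] w [ 0.003 -0.003  0.002] F [0.1 0.  0.2] M [-0.01  0.03 -0.01] op 0.0855
{'tx': 0.01, 'ty': 0.0, 'tz': 0.35, 'wx': 0.003, 'wy': -0.003, 'wz': 0.002}
```

Emit:
send_rows(
  series=[
    {"tx": 0, "ty": 0, "tz": 0.4, "wx": 0.003, "wy": -0.003, "wz": 0, "jaw": 0},
    {"tx": 0, "ty": 0, "tz": 0, "wx": 0, "wy": 0, "wz": 0, "jaw": 1},
    {"tx": 0, "ty": 0, "tz": 0, "wx": 0, "wy": 0, "wz": 0, "jaw": 1},
    {"tx": 0, "ty": 0, "tz": 0, "wx": 0, "wy": 0, "wz": 0, "jaw": 1},
    {"tx": 0, "ty": 0, "tz": 0, "wx": 0, "wy": 0, "wz": 0, "jaw": 1},
  ],
  squeeze=110,
)

```text
t: 5.5
tool_pos: [0.406, -0.3476, 0.0573]
tool_rot: [-3.139, 0.017, 0.004]
contact_force: [-1.1, -0.7, -1.9]
opening: 0.039
```

```bash
python3 - <<'E'
from h import *
plan(np.array([*TAP,.060]),down(-.012),show=10,vmax=3)
for n in ("side",): cv2.imwrite(f"pics/{n}3.png",ctrl.get_image(n)[:,:,::-1])
crop("pics/side3.png",200,300,120,100,5,"pics/a3.png")
E
```

```text
rows 1 pos [ 0.406  -0.3476  0.0573] t 5.5 q [-0.85  0.03  1.96 -0.    1.15  0.73] d [ 0.08  0.06 -0.27] w [-0.002  0.003  0.001] F [-1.1 -0.7 -1.9] M [-0.02 -0.   -0.05] op 0.039
{'tx': 0.08, 'ty': 0.06, 'tz': -0.27, 'wx': -0.002, 'wy': 0.003, 'wz': 0.001}
```

View pics/a3.png

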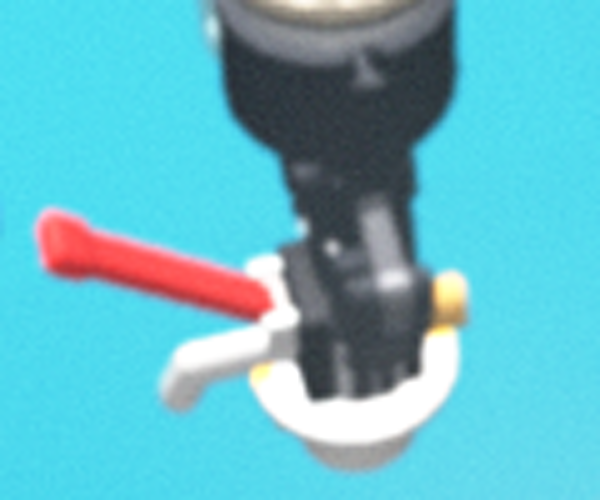

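Gripped, with the opening at 39 mm. The spigot end lies 57 mm ahead of the TCP. Now lifting.

Emit:
send_rows(
  series=[
    {"tx": 0, "ty": 0, "tz": -2.0, "wx": 0, "wy": 0, "wz": 0, "jaw": 1},
    {"tx": 0, "ty": 0, "tz": -4.0, "wx": 0, "wy": 0, "wz": 0, "jaw": 1},
    {"tx": 0, "ty": 0, "tz": -5.0, "wx": 0, "wy": 0, "wz": 0, "jaw": 1},
    {"tx": 0, "ty": 0, "tz": -5.0, "wx": 0, "wy": 0, "wz": 0, "jaw": 1},
    {"tx": 0, "ty": 0, "tz": -5.0, "wx": 0, "wy": 0, "wz": 0, "jaw": 1},
  ],
)

```text
t: 6.18
tool_pos: [0.4013, -0.3417, 0.2571]
tool_rot: [-3.116, 0.017, 0.035]
contact_force: [1.2, -0.1, -5.8]
opening: 0.0388
```

```bash
cat >> h.py <<'E'
# insertion: option 1 (tool x=-tap x, tool y=tap y), B: tap x = -neck x -> tool x = neck x, tool z=-neck z
IR=np.c_[NR[:,0],-NR[:,1],-NR[:,2]]
def tcp_for(spig_h, c=(0,0)): # spigot end at spig_h above the rim along neck z; c = lateral tap offset in tool xy (m)
    s=NC+NR[:,2]*spig_h
    return s-IR@np.array([c[0],c[1],.0573])
E
python3 - <<'E'
from h import *
print(IR,tcp_for(.05),tcp_for(-.03))
plan(np.array([.41,-.2,.40]),down(-.012),show=10)
plan(tcp_for(.08),IR,show=2)
E
```

```text
[[ 0.45775861  0.7581676   0.4643694 ]
 [ 0.78686853 -0.58862285  0.18536736]
 [ 0.41387797  0.28054416 -0.8660254 ]] [0.48407316 0.05151008 0.33292453] [0.52122272 0.06633947 0.26364249]
rows 4 pos [ 0.4013 -0.3417  0.2571] t 6.175 q [-0.85 -0.17  1.8   0.    1.54  0.73] d [  0.4  -14.54 -13.94] w [-0.025  0.023  0.001] F [ 1.2 -0.1 -5.8] M [-0.08 -0.1   0.01] op 0.0388
{'tx': 0.1, 'ty': -3.63, 'tz': -3.49, 'wx': -0.006, 'wy': 0.006, 'wz': 0.0}
{'tx': 0.12, 'ty': -3.61, 'tz': -3.51, 'wx': -0.006, 'wy': 0.006, 'wz': 0.0}
{'tx': 0.14, 'ty': -3.59, 'tz': -3.53, 'wx': -0.006, 'wy': 0.006, 'wz': 0.0}
{'tx': 0.16, 'ty': -3.57, 'tz': -3.55, 'wx': -0.006, 'wy': 0.006, 'wz': 0.0}
rows 8 pos [ 0.4013 -0.3417  0.2571] t 6.175 q [-0.85 -0.17  1.8   0.    1.54  0.73] d [  6.26 -39.08  -9.34] w [-0.09   0.551 -0.97 ] F [ 1.2 -0.1 -5.8] M [-0.08 -0.1   0.01] op 0.0388
{'tx': 0.78, 'ty': -4.89, 'tz': -1.17, 'wx': -0.011, 'wy': 0.069, 'wz': -0.121}
{'tx': 1.45, 'ty': -4.74, 'tz': -1.14, 'wx': -0.011, 'wy': 0.069, 'wz': -0.121}
```

Emit:
send_rows(
  series=[
    {"tx": 0.1, "ty": -3.6, "tz": -3.5, "wx": -0.006, "wy": 0.006, "wz": 0, "jaw": 1},
    {"tx": 0.1, "ty": -3.6, "tz": -3.5, "wx": -0.006, "wy": 0.006, "wz": 0, "jaw": 1},
    {"tx": 0.1, "ty": -3.6, "tz": -3.5, "wx": -0.006, "wy": 0.006, "wz": 0, "jaw": 1},
    {"tx": 0.2, "ty": -3.6, "tz": -3.5, "wx": -0.006, "wy": 0.006, "wz": 0, "jaw": 1},
    {"tx": 0, "ty": 0, "tz": 0, "wx": 0, "wy": 0, "wz": 0, "jaw": 1},
  ],
)

```text
t: 6.8
tool_pos: [0.4086, -0.1951, 0.4007]
tool_rot: [-3.136, 0.018, 0.001]
contact_force: [-0.7, -0.6, -6.0]
opening: 0.0388
```

```bash
python3 - <<'E'
from h import *
plan(tcp_for(.09),IR,show=5,vmax=4,wmax=.11)
E
```

```text
rows 11 pos [ 0.4086 -0.1951  0.4007] t 6.8 q [-0.61 -0.41  1.76  0.    1.79  0.97] d [  5.41 -23.96   3.44] w [-0.06   0.54  -0.965] F [-0.7 -0.6 -6. ] M [-0.05 -0.05  0.04] op 0.0388
{'tx': 0.49, 'ty': -2.18, 'tz': 0.31, 'wx': -0.005, 'wy': 0.049, 'wz': -0.088}
{'tx': 0.67, 'ty': -2.13, 'tz': 0.33, 'wx': -0.005, 'wy': 0.049, 'wz': -0.088}
{'tx': 0.83, 'ty': -2.07, 'tz': 0.35, 'wx': -0.005, 'wy': 0.049, 'wz': -0.088}
{'tx': 0.99, 'ty': -1.99, 'tz': 0.39, 'wx': -0.005, 'wy': 0.049, 'wz': -0.088}
{'tx': 1.14, 'ty': -1.9, 'tz': 0.43, 'wx': -0.005, 'wy': 0.049, 'wz': -0.088}
```

Emit:
send_rows(
  series=[
    {"tx": 0.5, "ty": -2.2, "tz": 0, "wx": -0.005, "wy": 0.049, "wz": -0.088, "jaw": 1},
    {"tx": 0.7, "ty": -2.1, "tz": 0, "wx": -0.005, "wy": 0.049, "wz": -0.088, "jaw": 1},
    {"tx": 0.8, "ty": -2.1, "tz": 0, "wx": -0.005, "wy": 0.049, "wz": -0.088, "jaw": 1},
    {"tx": 1.0, "ty": -2.0, "tz": 0.1, "wx": -0.005, "wy": 0.049, "wz": -0.088, "jaw": 1},
    {"tx": 1.1, "ty": -1.9, "tz": 0.2, "wx": -0.005, "wy": 0.049, "wz": -0.088, "jaw": 1},
  ],
)

```text
t: 7.42
tool_pos: [0.43, -0.0851, 0.3853]
tool_rot: [3.038, 0.676, 0.359]
contact_force: [0.6, 0.0, -6.1]
opening: 0.0387
```

```bash
python3 - <<'E'
from h import *
plan(tcp_for(.09),IR,show=5,vmax=4,wmax=.11)
E
```

```text
rows 6 pos [ 0.43   -0.0851  0.3853] t 7.425 q [-0.45 -0.6   1.92  0.14  1.63  0.7 ] d [  8.16 -10.33   3.06] w [-0.055  0.3   -0.522] F [ 0.6  0.  -6.1] M [-0.14  0.26  0.04] op 0.0387
{'tx': 1.36, 'ty': -1.72, 'tz': 0.51, 'wx': -0.009, 'wy': 0.05, 'wz': -0.087}
{'tx': 1.48, 'ty': -1.6, 'tz': 0.57, 'wx': -0.009, 'wy': 0.05, 'wz': -0.087}
{'tx': 1.58, 'ty': -1.48, 'tz': 0.63, 'wx': -0.009, 'wy': 0.05, 'wz': -0.087}
{'tx': 1.67, 'ty': -1.34, 'tz': 0.7, 'wx': -0.009, 'wy': 0.05, 'wz': -0.087}
{'tx': 1.74, 'ty': -1.2, 'tz': 0.77, 'wx': -0.009, 'wy': 0.05, 'wz': -0.087}
```

Emit:
send_rows(
  series=[
    {"tx": 1.4, "ty": -1.7, "tz": 0.3, "wx": -0.009, "wy": 0.05, "wz": -0.087, "jaw": 1},
    {"tx": 1.5, "ty": -1.6, "tz": 0.4, "wx": -0.009, "wy": 0.05, "wz": -0.087, "jaw": 1},
    {"tx": 1.6, "ty": -1.5, "tz": 0.5, "wx": -0.009, "wy": 0.05, "wz": -0.087, "jaw": 1},
    {"tx": 1.7, "ty": -1.3, "tz": 0.6, "wx": -0.009, "wy": 0.05, "wz": -0.087, "jaw": 1},
    {"tx": 1.7, "ty": -1.2, "tz": 0.7, "wx": -0.009, "wy": 0.05, "wz": -0.087, "jaw": 1},
  ],
)

```text
t: 8.05
tool_pos: [0.4541, 0.0229, 0.3578]
tool_rot: [2.734, 1.305, 0.7]
contact_force: [-0.5, -0.4, -6.9]
opening: 0.0389
```

```bash
python3 - <<'E'
from h import *
plan(tcp_for(.07),IR,show=5,vmax=4,wmax=.11)
E
```

```text
rows 1 pos [0.4541 0.0229 0.3578] t 8.05 q [-0.28 -0.71  2.07  0.27  1.42  0.41] d [ 2.7  -0.27  1.92] w [-0.034  0.06  -0.084] F [-0.5 -0.4 -6.9] M [-0.22  0.59  0.03] op 0.0389
{'tx': 2.7, 'ty': -0.27, 'tz': 1.92, 'wx': -0.034, 'wy': 0.06, 'wz': -0.084}
```

Emit:
send_rows(
  series=[
    {"tx": 1.35, "ty": -0.1, "tz": 0.7, "wx": -0.017, "wy": 0.03, "wz": -0.042, "jaw": 1},
    {"tx": 1.35, "ty": -0.1, "tz": 0.7, "wx": -0.017, "wy": 0.03, "wz": -0.042, "jaw": 1},
    {"tx": 0, "ty": 0, "tz": 0, "wx": 0, "wy": 0, "wz": 0, "jaw": 1},
  ],
)

```text
t: 8.43
tool_pos: [0.4695, 0.0466, 0.342]
tool_rot: [2.648, 1.405, 0.77]
contact_force: [0.3, -0.9, -6.0]
opening: 0.039
```

```bash
python3 - <<'E'
from h import *
plan(tcp_for(.06),IR,show=5,vmax=4,wmax=.11)
p,R,o=cur()
Rtap=np.c_[-R[:,0],R[:,1],-R[:,2]]; pt=p+R@[0,0,.0573]
w=tapw(Rtap,pt)
t=np.linspace(0,6.283,40)
for r in (.042,.024): w.append(((NR@np.c_[r*np.cos(t),r*np.sin(t),0*t].T).T+NC,(255,0,255)))
for n in ("side","top"): cv2.imwrite(f"pics/{n}4.png",ctrl.get_image(n)[:,:,::-1])
for n,x,y in (("side",210,80),("top",180,130)):
    im=cv2.imread(f"pics/{n}4.png")
    a=overlay(n,im,[],x,y,100,100,4,"pics/o.png"); b=overlay(n,im,w,x,y,100,100,4,"pics/o.png")
    cv2.imwrite(f"pics/o4{n}.png",np.hstack([a,b]))
E
```

```text
rows 1 pos [0.4695 0.0466 0.342 ] t 8.425 q [-0.22 -0.7   2.1   0.29  1.34  0.36] d [0.68 0.57 0.54] w [-0.016  0.011 -0.002] F [ 0.3 -0.9 -6. ] M [-0.21  0.71 -0.  ] op 0.039
{'tx': 0.68, 'ty': 0.57, 'tz': 0.54, 'wx': -0.016, 'wy': 0.011, 'wz': -0.002}
```

View pics/o4side.png

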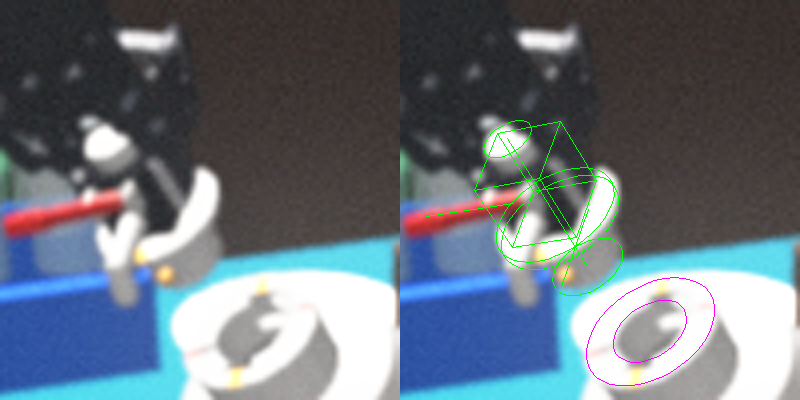

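View pics/o4top.png

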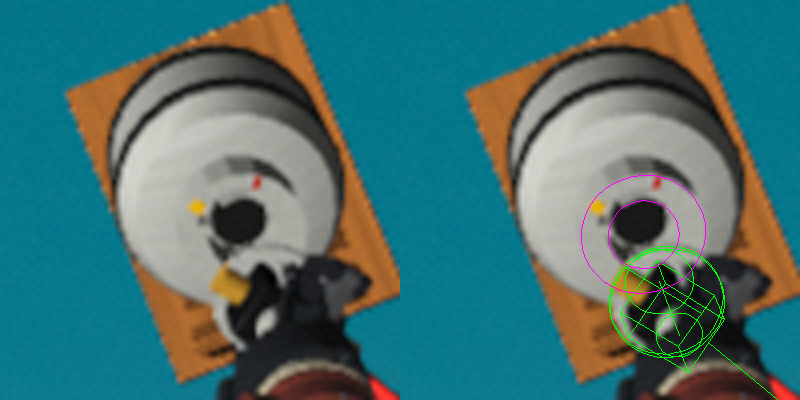

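The overlay agrees with the picture to about 1 px. I'll check it more closely with the chamfer modelled, then go in.

```bash
python3 - <<'E'
from h import *
p,R,o=cur()
t=np.linspace(0,6.283,60); C=lambda r,z:np.c_[r*np.cos(t),r*np.sin(t),0*t+z]/1000
def W(dx):
    Rtap=np.c_[-R[:,0],R[:,1],-R[:,2]]; pt=p+R@[dx,0,.0573]
    return [(b@Rtap.T+pt,(0,255,0)) for b in (C(18,0),C(22,4),C(36,36),C(36,42),C(14,98),np.array([[30,0,16],[-30,0,16.]])/1000)]+[(C(r,0)@NR.T+NC,(255,0,255)) for r in (42,24)]
side=cv2.imread("pics/side4.png"); top=cv2.imread("pics/top4.png")
a=overlay("side",side,W(0),225,105,50,70,8,"pics/o.png"); b=overlay("top",top,W(0),225,175,50,70,8,"pics/o.png")
cv2.imwrite("pics/o5.png",np.hstack([a,b]))
E
```

```text
(no output)
```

View pics/o5.png

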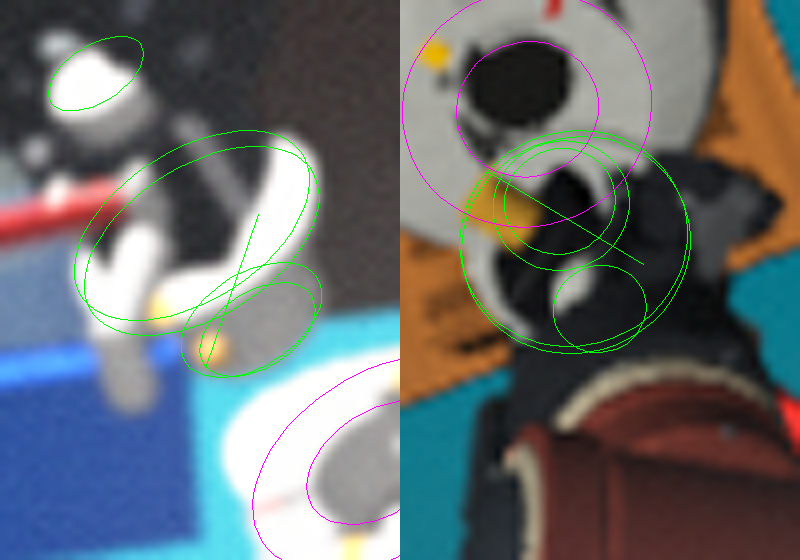

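```bash
python3 - <<'E'
from h import *
p,R,o=cur(); Rtap=np.c_[-R[:,0],R[:,1],-R[:,2]]; pt=p+R@[0,0,.0573]
for L in ((30,0,16),(26,0,16),(30,0,20),(33,0,42),(36,0,42),(36,0,36),(69,0,37),(-40,0,55)):
    X=Rtap@np.array(L)/1000+pt
    print(L,((proj("side",X)[0]-[225,105]+.5)*8-.5).round(0),((proj("top",X)[0]-[225,175]+.5)*8-.5).round(0))
E
python3 - <<'E'
import cv2
im=cv2.imread("pics/side4.png")[135:160,238:272]
cv2.imwrite("pics/p5.png",cv2.resize(im,None,fx=20,fy=20,interpolation=cv2.INTER_CUBIC))
E
```

```text
(30, 0, 16) [205. 368.] [243. 264.]
(26, 0, 16) [209. 357.] [233. 258.]
(30, 0, 20) [198. 358.] [245. 268.]
(33, 0, 42) [159. 310.] [262. 297.]
(36, 0, 42) [156. 318.] [270. 301.]
(36, 0, 36) [166. 333.] [267. 295.]
(69, 0, 37) [132. 422.] [352. 346.]
(-40, 0, 55) [206.  89.] [ 74. 196.]
```

View pics/p5.png

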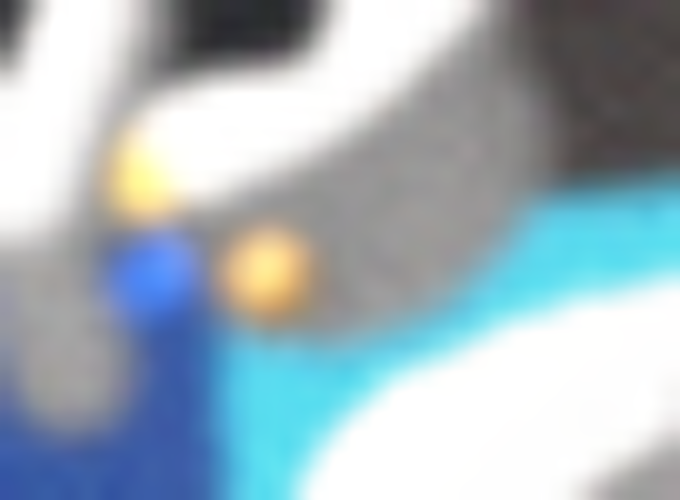

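The mark, knob, flange and spout all agree with the model, so grasp offset is about 0. I'll go to 20 mm above the rim.

```bash
python3 - <<'E'
from h import *
plan(tcp_for(.02),IR,show=5,vmax=2,wmax=.11)
E
```

```text
rows 3 pos [0.4699 0.0462 0.3433] t 8.525 q [-0.22 -0.7   2.09  0.29  1.33  0.36] d [0.69 0.53 4.64] w [-0.014  0.011 -0.002] F [ 0.1 -0.2 -6.5] M [-0.25  0.67  0.01] op 0.0388
{'tx': 0.23, 'ty': 0.18, 'tz': 1.55, 'wx': -0.005, 'wy': 0.004, 'wz': -0.001}
{'tx': 0.22, 'ty': 0.17, 'tz': 1.55, 'wx': -0.005, 'wy': 0.004, 'wz': -0.001}
{'tx': 0.22, 'ty': 0.16, 'tz': 1.55, 'wx': -0.005, 'wy': 0.004, 'wz': -0.001}
```

Emit:
send_rows(
  series=[
    {"tx": 0.4, "ty": 0.3, "tz": 1.5, "wx": -0.007, "wy": 0.006, "wz": 0, "jaw": 1},
    {"tx": 0.3, "ty": 0.2, "tz": 1.5, "wx": -0.006, "wy": 0.005, "wz": 0, "jaw": 1},
    {"tx": 0, "ty": 0, "tz": 1.3, "wx": 0, "wy": 0, "wz": 0, "jaw": 1},
  ],
)

```text
t: 8.9
tool_pos: [0.4971, 0.0544, 0.3094]
tool_rot: [2.639, 1.389, 0.791]
contact_force: [-0.3, 0.5, -5.7]
opening: 0.0387
```

```bash
python3 - <<'E'
from h import *
plan(tcp_for(.02),IR,show=5,vmax=2,wmax=.11)
plan(tcp_for(.005),IR,show=5,vmax=2,wmax=.11)
E
```

```text
rows 1 pos [0.4971 0.0544 0.3094] t 8.9 q [-0.19 -0.63  2.11  0.29  1.22  0.38] d [ 0.15 -0.16  0.31] w [ 0.001  0.003 -0.006] F [-0.3  0.5 -5.7] M [-0.23  0.69 -0.  ] op 0.0387
{'tx': 0.15, 'ty': -0.16, 'tz': 0.31, 'wx': 0.001, 'wy': 0.003, 'wz': -0.006}
rows 1 pos [0.4971 0.0544 0.3094] t 8.9 q [-0.19 -0.63  2.11  0.29  1.22  0.38] d [ 0.16 -0.16  1.81] w [ 0.001  0.003 -0.006] F [-0.3  0.5 -5.7] M [-0.23  0.69 -0.  ] op 0.0387
{'tx': 0.16, 'ty': -0.16, 'tz': 1.81, 'wx': 0.001, 'wy': 0.003, 'wz': -0.006}
```

Emit:
send_rows(
  series=[
    {"tx": 0.15, "ty": -0.15, "tz": 0.8, "wx": 0, "wy": 0.003, "wz": -0.006, "jaw": 1},
    {"tx": 0, "ty": 0, "tz": 0.8, "wx": 0, "wy": 0, "wz": 0, "jaw": 1},
  ],
)

```text
t: 9.15
tool_pos: [0.504, 0.059, 0.294]
tool_rot: [2.635, 1.397, 0.792]
contact_force: [0.5, 0.4, -6.3]
opening: 0.0392
```

```bash
python3 - <<'E'
from h import *
plan(tcp_for(.003),IR,show=5,vmax=2,wmax=.11)
for n in ("side","top"): cv2.imwrite(f"pics/{n}6.png",ctrl.get_image(n)[:,:,::-1])
p,R,o=cur()
t=np.linspace(0,6.283,60); C=lambda r,z:np.c_[r*np.cos(t),r*np.sin(t),0*t+z]/1000
Rtap=np.c_[-R[:,0],R[:,1],-R[:,2]]; pt=p+R@[0,0,.0573]
W=[(b@Rtap.T+pt,(0,255,0)) for b in (C(18,0),C(22,4),C(36,36),C(36,42),C(14,98),np.array([[30,0,16],[-30,0,16.]])/1000)]+[(C(r,0)@NR.T+NC,(255,0,255)) for r in (42,24)]
a=overlay("side",cv2.imread("pics/side6.png"),[],235,115,55,70,7,"pics/o.png");b=overlay("side",cv2.imread("pics/side6.png"),W,235,115,55,70,7,"pics/o.png")
cv2.imwrite("pics/o6.png",np.hstack([a,b]))
E
```

```text
rows 1 pos [0.504 0.059 0.294] t 9.15 q [-0.17 -0.6   2.12  0.29  1.18  0.38] d [0.11 0.02 0.26] w [-0.001  0.002 -0.001] F [ 0.5  0.4 -6.3] M [-0.23  0.7  -0.01] op 0.0392
{'tx': 0.11, 'ty': 0.02, 'tz': 0.26, 'wx': -0.001, 'wy': 0.002, 'wz': -0.001}
```

View pics/o6.png

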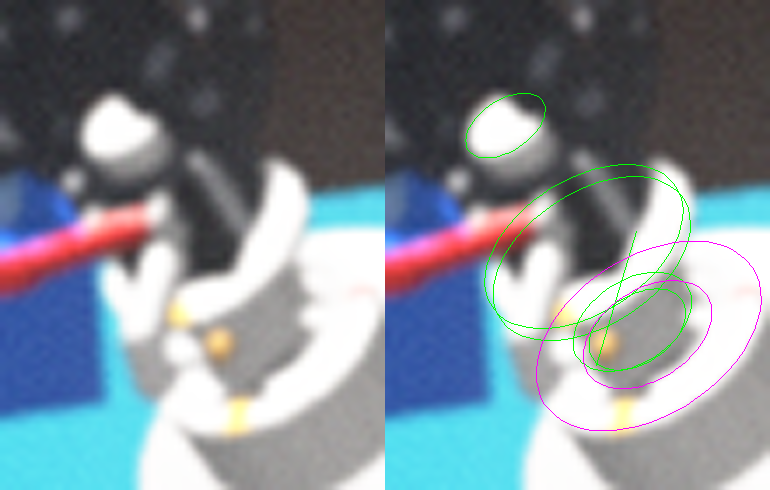

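```bash
python3 - <<'E'
from h import *
p,R,o=cur()
t=np.linspace(0,6.283,60); C=lambda r,z,x=0:np.c_[r*np.cos(t)+x,r*np.sin(t),0*t+z]/1000
P=np.c_[0*t+30,4*np.cos(t),16+4*np.sin(t)]/1000
Rtap=np.c_[-R[:,0],R[:,1],-R[:,2]]
out=[]
for c in (0,.0015,.003):
    pt=p+R@[c,0,.0573]
    W=[(b@Rtap.T+pt,(0,200,0)) for b in (C(36,36),C(36,42),C(14,98),P,C(2.5,42,33))]
    out.append(overlay("side",cv2.imread("pics/side6.png"),W,244,122,38,55,7,"pics/o.png"))
cv2.imwrite("pics/o7.png",np.hstack(out))
E
```

```text
(no output)
```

View pics/o7.png

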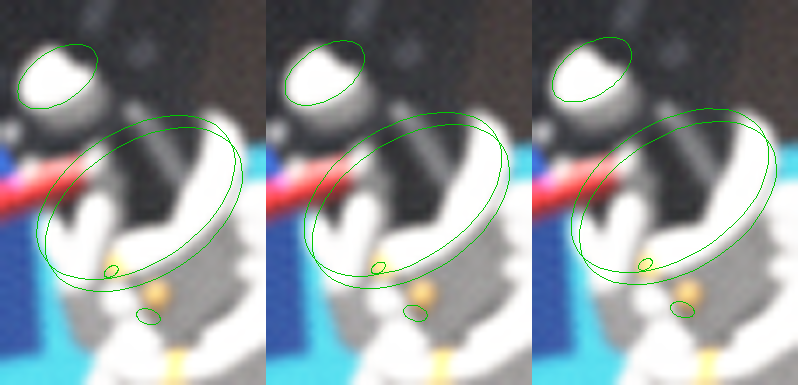

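The flange edge and the yellow mark put the tap about 2 mm along +tool x from my model. I'll use c=+2 mm and feel in slowly.

```bash
cat >> h.py <<'E'
CX=(.002,0)
def fpeek():
    p,R,o=cur(); print("F tool",(R.T@o["contact_force"]).round(1),"M tool",(R.T@o["wrist_torque"]).round(2))
E
python3 - <<'E'
from h import *
fpeek()
plan(tcp_for(-.004,CX),IR,vmax=2)
E
```

```text
F tool [-2.8 -2.1  5.7] M tool [ 0.46 -0.65 -0.03]
rows 1 pos [0.5036 0.0591 0.2928] t 9.25 q [-0.17 -0.6   2.12  0.29  1.18  0.38] d [-0.03  0.1   0.88] w [-0.003  0.003 -0.001] F [-0.2  0.1 -6.7] M [-0.29  0.74  0.03] op 0.0387
{'tx': -0.03, 'ty': 0.1, 'tz': 0.88, 'wx': -0.003, 'wy': 0.003, 'wz': -0.001}
```

Emit:
send_rows(
  series=[
    {"tx": -0.05, "ty": 0.1, "tz": 0.5, "wx": -0.003, "wy": 0.003, "wz": 0, "jaw": 1},
    {"tx": 0, "ty": 0, "tz": 0.4, "wx": 0, "wy": 0, "wz": 0, "jaw": 1},
  ],
)

```text
t: 9.5
tool_pos: [0.5088, 0.0597, 0.286]
tool_rot: [2.633, 1.395, 0.797]
contact_force: [-1.5, -0.2, -4.5]
opening: 0.0387
```

```bash
python3 - <<'E'
from h import *
fpeek()
plan(tcp_for(-.012,CX),IR,vmax=2)
E
```

```text
F tool [-2.7 -2.3  3.1] M tool [ 0.62 -0.6   0.06]
rows 1 pos [0.5088 0.0597 0.286 ] t 9.5 q [-0.17 -0.59  2.12  0.29  1.16  0.37] d [-0.04 -0.08  0.83] w [ 0.002 -0.001 -0.   ] F [-1.5 -0.2 -4.5] M [-0.14  0.85  0.04] op 0.0387
{'tx': -0.04, 'ty': -0.08, 'tz': 0.83, 'wx': 0.002, 'wy': -0.001, 'wz': -0.0}
```

Emit:
send_rows(
  series=[
    {"tx": 0, "ty": -0.1, "tz": 0.4, "wx": 0, "wy": 0, "wz": 0, "jaw": 1},
    {"tx": 0, "ty": 0, "tz": 0.4, "wx": 0, "wy": 0, "wz": 0, "jaw": 1},
  ],
)

```text
t: 9.75
tool_pos: [0.5122, 0.0621, 0.2791]
tool_rot: [2.632, 1.395, 0.799]
contact_force: [-0.3, 0.4, -6.2]
opening: 0.0386
```

```bash
python3 - <<'E'
from h import *
fpeek()
plan(tcp_for(-.020,CX),IR,vmax=2)
E
```

```text
F tool [-2.4 -2.2  5.3] M tool [ 0.47 -0.61  0.04]
rows 1 pos [0.5122 0.0621 0.2791] t 9.75 q [-0.16 -0.58  2.13  0.29  1.14  0.37] d [-0.09 -0.    0.84] w [ 0.003 -0.002 -0.   ] F [-0.3  0.4 -6.2] M [-0.23  0.74 -0.01] op 0.0386
{'tx': -0.09, 'ty': -0.0, 'tz': 0.84, 'wx': 0.003, 'wy': -0.002, 'wz': -0.0}
```

The spigot is about 12 mm into the bore with no side force. Continuing.

Emit:
send_rows(
  series=[
    {"tx": -0.05, "ty": 0, "tz": 0.4, "wx": 0.003, "wy": -0.002, "wz": 0, "jaw": 1},
    {"tx": -0.03, "ty": 0, "tz": 0.4, "wx": 0, "wy": 0, "wz": 0, "jaw": 1},
  ],
)

```text
t: 10.0
tool_pos: [0.5158, 0.0633, 0.2715]
tool_rot: [2.635, 1.398, 0.795]
contact_force: [-0.0, 0.4, -5.0]
opening: 0.0386
```

```bash
python3 - <<'E'
from h import *
fpeek()
plan(tcp_for(-.028,CX),IR,vmax=2)
E
```

```text
F tool [-1.7 -1.6  4.4] M tool [ 0.58 -0.39 -0.  ]
rows 1 pos [0.5158 0.0633 0.2715] t 10.0 q [-0.16 -0.56  2.13  0.29  1.13  0.37] d [-0.04  0.02  0.78] w [-0.001 -0.001 -0.   ] F [-0.   0.4 -5. ] M [-0.03  0.68  0.14] op 0.0386
{'tx': -0.04, 'ty': 0.02, 'tz': 0.78, 'wx': -0.001, 'wy': -0.001, 'wz': -0.0}
```

Emit:
send_rows(
  series=[
    {"tx": 0.04, "ty": 0.02, "tz": 0.4, "wx": 0, "wy": 0, "wz": 0, "jaw": 1},
    {"tx": 0, "ty": 0.02, "tz": 0.4, "wx": 0, "wy": 0, "wz": 0, "jaw": 1},
  ],
)

```text
t: 10.25
tool_pos: [0.5203, 0.065, 0.2642]
tool_rot: [2.635, 1.398, 0.795]
contact_force: [-0.3, 1.5, -4.9]
opening: 0.039
```

```bash
python3 - <<'E'
from h import *
fpeek()
plan(tcp_for(-.030,CX),IR,vmax=2)
E
```

```text
F tool [-1.  -2.5  4.4] M tool [ 0.61 -0.4   0.03]
rows 1 pos [0.5203 0.065  0.2642] t 10.25 q [-0.15 -0.54  2.13  0.29  1.11  0.37] d [-0.08 -0.02  0.12] w [-0.001 -0.001 -0.   ] F [-0.3  1.5 -4.9] M [-0.01  0.72  0.11] op 0.039
{'tx': -0.08, 'ty': -0.02, 'tz': 0.12, 'wx': -0.001, 'wy': -0.001, 'wz': -0.0}
```

Emit:
send_rows(
  series=[
    {"tx": 0.02, "ty": 0, "tz": 0.15, "wx": 0, "wy": 0, "wz": 0, "jaw": 1},
    {"tx": 0, "ty": 0, "tz": 0.15, "wx": 0, "wy": 0, "wz": 0, "jaw": 1},
  ],
)

```text
t: 10.5
tool_pos: [0.5215, 0.0656, 0.2622]
tool_rot: [2.635, 1.399, 0.792]
contact_force: [-7.1, -1.5, 0.7]
opening: 0.0391
```

```bash
python3 - <<'E'
from h import *
fpeek()
plan(tcp_for(-.030,CX),IR,vmax=2)
E
```

```text
F tool [-4.1 -4.3 -4.2] M tool [ 1.11 -0.91  0.09]
rows 1 pos [0.5215 0.0656 0.2622] t 10.5 q [-0.15 -0.53  2.13  0.29  1.1   0.37] d [-0.09 -0.02 -0.12] w [-0.002  0.001  0.   ] F [-7.1 -1.5  0.7] M [-0.14  1.43  0.13] op 0.0391
{'tx': -0.09, 'ty': -0.02, 'tz': -0.12, 'wx': -0.002, 'wy': 0.001, 'wz': 0.0}
```

The spigot is on the seal, with the axial force changed by about 8 N. Turning clockwise now (+wz).

Emit:
send_rows(
  series=[
    {"tx": 0, "ty": -0.01, "tz": 0.03, "wx": 0, "wy": 0, "wz": 0.12, "jaw": 1},
    {"tx": 0, "ty": -0.01, "tz": 0.03, "wx": 0, "wy": 0, "wz": 0.12, "jaw": 1},
  ],
  squeeze=118,
)

```text
t: 10.75
tool_pos: [0.5218, 0.0661, 0.2636]
tool_rot: [-2.826, -1.08, -0.81]
contact_force: [-3.3, 0.9, -2.5]
opening: 0.0389
```

```bash
cat >> h.py <<'E'
def turnstate():
    p,R,o=cur(); d,w=delta(p,R,tcp_for(-.030,CX),IR); X=NR.T@(p-NC)
    Rr=IR.T@R; print("turned",np.degrees(np.arctan2(Rr[1,0],Rr[0,0])).round(1),"tilt vs axis",np.degrees(np.arccos(Rr[2,2])).round(2),"tilt vec tool", (R.T@-NR[:,2]).round(4),"depth",round((X[2]-.0573)*1000,2),"tcp lat neck mm",(X[:2]*1000).round(2),"lat in tool(neck ctr)", (R.T@(NC-p)*1000).round(2),"t",o["t"],"q",o["q"].round(2),"op",round(o["opening"],4)); fpeek()
E
python3 -c "
from h import *
turnstate()"
```

```text
turned 14.1 tilt vs axis 0.09 tilt vec tool [-3.0e-04  1.6e-03  1.0e+00] depth -30.26 tcp lat neck mm [ 0.1  -0.58] lat in tool(neck ctr) [-0.24 -0.49 27.04] t 10.75 q [-0.15 -0.53  2.13  0.29  1.1   0.62] op 0.0389
F tool [-2.7 -3.2  0.8] M tool [ 0.84 -0.82 -0.04]
```

Emit:
send_rows(
  series=[
    {"tx": 0, "ty": 0, "tz": 0.12, "wx": 0, "wy": 0, "wz": 0.12, "jaw": 1},
    {"tx": 0, "ty": 0, "tz": 0.12, "wx": 0, "wy": 0, "wz": 0.12, "jaw": 1},
    {"tx": 0, "ty": 0, "tz": 0.1, "wx": 0, "wy": 0, "wz": 0.12, "jaw": 1},
  ],
)

```text
t: 11.12
tool_pos: [0.5228, 0.067, 0.2632]
tool_rot: [-2.89, -0.527, -0.769]
contact_force: [-6.5, -1.0, 0.2]
opening: 0.0391
```

```bash
python3 -c "
from h import *
turnstate()"
```

```text
turned 35.3 tilt vs axis 0.16 tilt vec tool [0.0016 0.0024 1.    ] depth -31.24 tcp lat neck mm [ 1.07 -0.65] lat in tool(neck ctr) [-1.2   0.15 26.06] t 11.125 q [-0.14 -0.53  2.12  0.29  1.1   0.99] op 0.0391
F tool [-5.5 -1.4 -3.4] M tool [ 0.43 -1.4   0.  ]
```

Emit:
send_rows(
  series=[
    {"tx": -0.05, "ty": 0, "tz": 0.12, "wx": 0, "wy": 0, "wz": 0.12, "jaw": 1},
    {"tx": -0.03, "ty": 0, "tz": 0.12, "wx": 0, "wy": 0, "wz": 0.12, "jaw": 1},
    {"tx": 0, "ty": 0, "tz": 0.1, "wx": 0, "wy": 0, "wz": 0.12, "jaw": 1},
  ],
)

```text
t: 11.5
tool_pos: [0.5231, 0.0677, 0.2632]
tool_rot: [-2.859, 0.012, -0.706]
contact_force: [-6.8, -0.6, -1.3]
opening: 0.0386
```

```bash
python3 -c "
from h import *
turnstate()"
```

```text
turned 56.4 tilt vs axis 0.21 tilt vec tool [0.0031 0.0021 1.    ] depth -31.56 tcp lat neck mm [ 1.72 -0.55] lat in tool(neck ctr) [-1.33  1.18 25.74] t 11.5 q [-0.14 -0.53  2.12  0.29  1.1   1.36] op 0.0386
F tool [-6.6  0.5 -2.1] M tool [-0.03 -1.5  -0.18]
```

Emit:
send_rows(
  series=[
    {"tx": -0.05, "ty": 0.05, "tz": 0.1, "wx": 0, "wy": 0, "wz": 0.12, "jaw": 1},
    {"tx": -0.03, "ty": 0.03, "tz": 0.1, "wx": 0, "wy": 0, "wz": 0.1, "jaw": 1},
  ],
)

```text
t: 11.75
tool_pos: [0.5233, 0.0672, 0.2627]
tool_rot: [-2.798, 0.327, -0.66]
contact_force: [-6.8, -1.3, 0.0]
opening: 0.0384
```

```bash
python3 - <<'E'
from h import *
turnstate()
for n in ("side","top"): cv2.imwrite(f"pics/{n}8.png",ctrl.get_image(n)[:,:,::-1])
a=[cv2.resize(cv2.imread(f"pics/{n}8.png")[y:y+100,x:x+100],None,fx=4,fy=4,interpolation=cv2.INTER_CUBIC) for n,x,y in (("side",215,100),("top",190,140))]
cv2.imwrite("pics/a8.png",np.hstack(a))
E
```

```text
turned 69.2 tilt vs axis 0.16 tilt vec tool [2.6e-03 7.0e-04 1.0e+00] depth -32.0 tcp lat neck mm [ 1.23 -0.83] lat in tool(neck ctr) [-1.15  0.87 25.31] t 11.75 q [-0.14 -0.53  2.12  0.29  1.1   1.59] op 0.0384
F tool [-5.6  2.3 -3.4] M tool [-0.53 -1.12 -1.64]
```

View pics/a8.png

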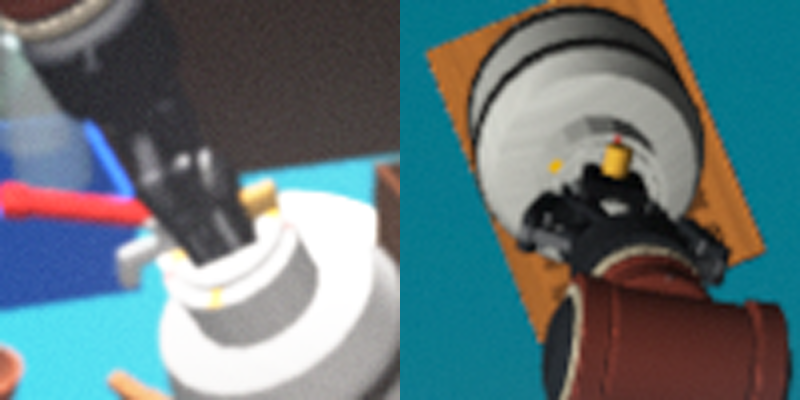

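The tool has turned 69° with 1.6 N m of reaction, and in the top view the brass stub at (617,158) points at the red mark (617,138). One more firm nudge.

Emit:
send_rows(
  series=[
    {"tx": 0, "ty": 0, "tz": 0.05, "wx": 0, "wy": 0, "wz": 0.06, "jaw": 1},
    {"tx": 0, "ty": 0, "tz": 0.05, "wx": 0, "wy": 0, "wz": 0.06, "jaw": 1},
  ],
)

```text
t: 12.1
tool_pos: [0.5232, 0.0671, 0.2629]
tool_rot: [-2.767, 0.46, -0.638]
contact_force: [-8.5, 3.8, -2.4]
opening: 0.039
```

```bash
python3 -c "
from h import *
turnstate()"
```

```text
turned 74.8 tilt vs axis 0.29 tilt vec tool [ 0.0027 -0.0042  1.    ] depth -31.72 tcp lat neck mm [ 1.24 -0.83] lat in tool(neck ctr) [-1.05  0.87 25.59] t 12.1 q [-0.14 -0.53  2.12  0.28  1.1   1.69] op 0.039
F tool [-9.6 -0.6 -1.1] M tool [-0.01 -0.87 -5.31]
```

5.3 N m of reaction means it is hard against the stop. I'll relax the twist, then open.

Emit:
send_rows(
  series=[
    {"tx": 0, "ty": 0, "tz": 0, "wx": 0, "wy": 0, "wz": -0.08, "jaw": 1},
  ],
)

```text
t: 12.22
tool_pos: [0.5233, 0.0671, 0.2629]
tool_rot: [-2.799, 0.346, -0.658]
contact_force: [2.4, -1.3, -8.6]
opening: 0.039
```

```bash
python3 -c "
from h import *
turnstate()"
```

```text
turned 70.0 tilt vs axis 0.3 tilt vec tool [ 0.002  -0.0049  1.    ] depth -31.77 tcp lat neck mm [ 1.22 -0.97] lat in tool(neck ctr) [-1.28  0.7  25.54] t 12.225 q [-0.14 -0.53  2.12  0.28  1.1   1.61] op 0.039
F tool [-1.   3.3  8.4] M tool [-0.47 -0.33  0.22]
```

Emit:
send_rows(
  series=[
    {"tx": 0, "ty": 0, "tz": 0, "wx": 0, "wy": 0, "wz": 0, "jaw": 0.3},
    {"tx": 0, "ty": 0, "tz": 0, "wx": 0, "wy": 0, "wz": 0, "jaw": 0},
    {"tx": 0, "ty": 0, "tz": 0, "wx": 0, "wy": 0, "wz": 0, "jaw": 0},
    {"tx": 0, "ty": 0, "tz": 0, "wx": 0, "wy": 0, "wz": 0, "jaw": 0},
  ],
)

```text
t: 12.72
tool_pos: [0.5267, 0.0667, 0.2697]
tool_rot: [-2.792, 0.35, -0.676]
contact_force: [0.1, 0.3, 0.4]
opening: 0.0853
```

```bash
python3 -c "
from h import *
turnstate()"
```

```text
turned 70.1 tilt vs axis 0.64 tilt vec tool [-0.0111 -0.0017  0.9999] depth -27.38 tcp lat neck mm [ 5.28 -5.68] lat in tool(neck ctr) [-7.48  2.98 29.85] t 12.725 q [-0.14 -0.53  2.12  0.28  1.1   1.61] op 0.0853
F tool [ 0.2 -0.4 -0.3] M tool [-0.16 -0.2  -0.04]
```

Emit:
send_rows(
  series=[
    {"tx": -0.3, "ty": 0.2, "tz": -2.0, "wx": 0, "wy": 0, "wz": 0, "jaw": 0},
    {"tx": 0, "ty": 0, "tz": -3.0, "wx": 0, "wy": 0, "wz": 0, "jaw": 0},
    {"tx": 0, "ty": 0, "tz": -3.5, "wx": 0, "wy": 0, "wz": 0, "jaw": 0},
    {"tx": 0, "ty": 0, "tz": -3.5, "wx": 0, "wy": 0, "wz": 0, "jaw": 0},
  ],
)

```text
t: 13.22
tool_pos: [0.4651, 0.0438, 0.3714]
tool_rot: [-2.793, 0.352, -0.669]
contact_force: [0.6, 0.1, 0.7]
opening: 0.0854
```

```bash
python3 - <<'E'
from h import *
turnstate()
for n in ("side","top"): cv2.imwrite(f"pics/{n}9.png",ctrl.get_image(n)[:,:,::-1])
a=[cv2.resize(cv2.imread(f"pics/{n}9.png")[y:y+100,x:x+100],None,fx=4,fy=4,interpolation=cv2.INTER_CUBIC) for n,x,y in (("side",215,110),("top",190,150))]
cv2.imwrite("pics/a9.png",np.hstack(a))
E
```

```text
turned 70.2 tilt vs axis 0.38 tilt vec tool [-0.0064 -0.0018  1.    ] depth 93.55 tcp lat neck mm [ 1.22 -0.96] lat in tool(neck ctr) [ -2.28   0.55 150.84] t 13.225 q [-0.24 -0.73  2.07  0.3   1.37  1.59] op 0.0854
F tool [ 0.7 -0.4 -0.3] M tool [-0.14 -0.15  0.01]
```

View pics/a9.png

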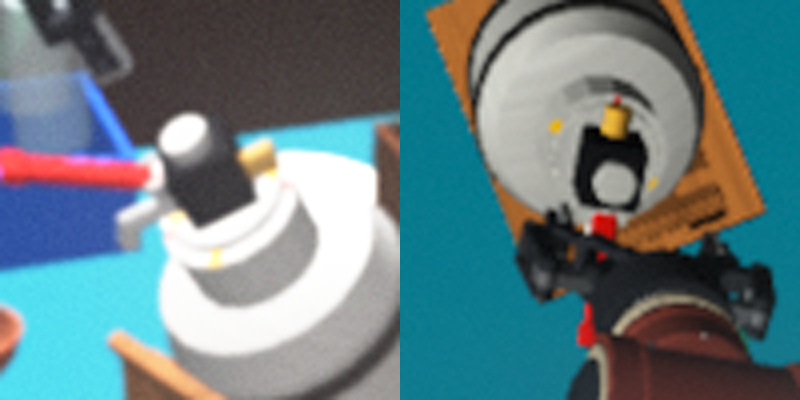

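The tap sits on the neck with its stub pointing at the red mark. I'll overlay the model at 67° and -32.3 mm depth to check tightness and find the lever pad.

```bash
cat >> h.py <<'E'
def tappose(ang=67,depth=-.0323):
    # tap x = -neck x at insertion; clockwise = negative about neck z
    return NR@Rt.from_rotvec([0,0,np.pi-np.radians(ang)]).as_matrix(), NC+NR[:,2]*depth
E
python3 - <<'E'
from h import *
out=[]
for ang in (60,67):
    R,pt=tappose(ang); W=tapw(R,pt)
    out.append(np.hstack([overlay(n,cv2.imread(f"pics/{n}9.png"),W,x,y,65,55,6,"pics/o.png") for n,x,y in (("side",210,125),("top",210,165))]))
cv2.imwrite("pics/o9.png",np.vstack(out)[:,:800])
R,pt=tappose()
for a in (.7,.35,0): print((R@np.array([26+84*np.cos(a),0,76+84*np.sin(a)])/1000+pt).round(4))
E
```

```text
[0.4094 0.0744 0.2868]
[0.4083 0.0825 0.2587]
[0.4172 0.0891 0.2317]
```

View pics/o9.png

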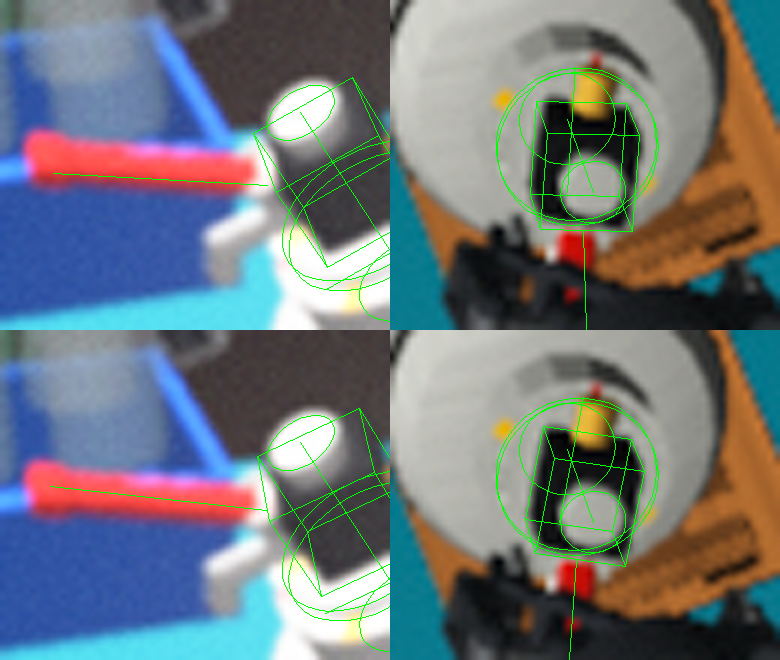

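```bash
python3 - <<'E'
from h import *
crop("pics/top9.png",225,165,40,55,10,"pics/t.png"); a=cv2.imread("pics/t.png")
crop("pics/side9.png",213,130,40,55,10,"pics/s.png"); b=cv2.imread("pics/s.png")
cv2.imwrite("pics/o10.png",np.hstack([a,b]))
E
```

```text
(no output)
```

View pics/o10.png

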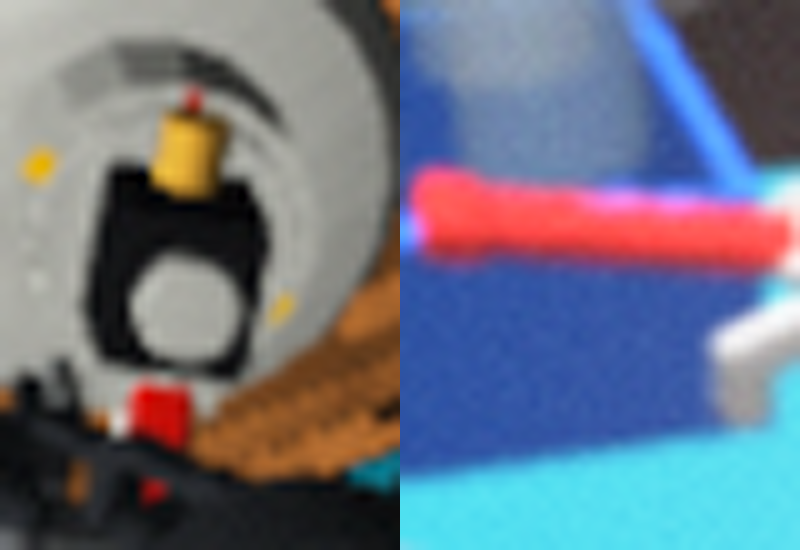

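```bash
python3 - <<'E'
from h import *
sl=lambda a:np.degrees(np.arctan2(a[1][1]-a[0][1],a[1][0]-a[0][0])).round(1)
for ang in (55,60,64,67,70):
    R,pt=tappose(ang); P=lambda n,L,o:((proj(n,(np.array(L,float)/1000)@R.T+pt)-o+.5)*10-.5)
    T=lambda L:P("top",L,[225,165]); S=lambda L:P("side",L,[213,130])
    print(ang,"bot",sl(T([[22,-20,86],[22,20,86]])),T([[22,-20,86],[22,20,86]]).round(0).tolist(),"stub",sl(T([[-22,0,52],[-40,0,52]])),T([[-40,0,52]]).round(0),"bar",sl(T([[30,0,79.4],[60,0,104.5]])),T([[30,0,79.4],[60,0,104.5]]).round(0).tolist(),"pad side",S([[90.3,0,130],[30,0,79.4]]).round(0).tolist(),"knob",T([[0,0,98]]).round(0))
E
```

```text
55 bot -3.5 [[108.0, 388.0], [261.0, 379.0]] stub -91.2 [[164. 117.]] bar 84.4 [[182.0, 403.0], [196.0, 545.0]] pad side [[66.0, 259.0], [397.0, 263.0]] knob [[189. 320.]]
60 bot 1.2 [[101.0, 382.0], [253.0, 385.0]] stub -86.0 [[178. 117.]] bar 88.5 [[172.0, 404.0], [176.0, 546.0]] pad side [[58.0, 239.0], [394.0, 257.0]] knob [[189. 320.]]
64 bot 5.0 [[96.0, 377.0], [247.0, 390.0]] stub -81.8 [[188. 118.]] bar 91.7 [[164.0, 403.0], [160.0, 545.0]] pad side [[55.0, 223.0], [392.0, 251.0]] knob [[189. 320.]]
67 bot 7.9 [[92.0, 373.0], [242.0, 393.0]] stub -78.7 [[196. 118.]] bar 94.1 [[158.0, 402.0], [148.0, 544.0]] pad side [[53.0, 210.0], [391.0, 247.0]] knob [[189. 320.]]
70 bot 10.7 [[88.0, 368.0], [237.0, 396.0]] stub -75.6 [[204. 120.]] bar 96.6 [[153.0, 401.0], [136.0, 542.0]] pad side [[52.0, 197.0], [391.0, 243.0]] knob [[189. 320.]]
```

Both views give 67° within about 1.5°, and the reaction reached 5 N m, so it is tight against the stop. Next I'll close the fingers and move above the lever pad with the tool vertical.

```bash
cat >> h.py <<'E'
def vert():
    p,R,o=cur(); a=R[:,2]; v=np.cross(a,[0,0,-1.]); s=np.linalg.norm(v); 
    return Rt.from_rotvec(v/s*np.arctan2(s,-a[2])).as_matrix()@R if s>1e-6 else R
E
python3 - <<'E'
from h import *
print(vert())
plan(np.array([.409,.076,.36]),vert(),vmax=3,wmax=.1,show=10)
E
```

```text
[[ 9.68754155e-01 -2.48022956e-01 -1.42837547e-16]
 [-2.48022956e-01 -9.68754155e-01 -4.24215523e-17]
 [-1.63107538e-16  8.36631365e-17 -1.00000000e+00]]
rows 6 pos [0.4662 0.0434 0.3761] t 13.325 q [-0.24 -0.73  2.06  0.3   1.36  1.59] d [-6.54 -1.61 -0.76] w [-0.307 -0.439  0.   ] F [ 0.7 -0.3 -0.3] M [-0.05  0.2  -0.05] op 0.0851
{'tx': -1.09, 'ty': -0.27, 'tz': -0.13, 'wx': -0.051, 'wy': -0.073, 'wz': 0.0}
{'tx': -1.1, 'ty': -0.26, 'tz': -0.06, 'wx': -0.051, 'wy': -0.073, 'wz': 0.0}
{'tx': -1.1, 'ty': -0.26, 'tz': 0.01, 'wx': -0.051, 'wy': -0.073, 'wz': -0.0}
{'tx': -1.1, 'ty': -0.26, 'tz': 0.07, 'wx': -0.051, 'wy': -0.073, 'wz': 0.0}
{'tx': -1.09, 'ty': -0.27, 'tz': 0.14, 'wx': -0.051, 'wy': -0.073, 'wz': 0.0}
{'tx': -1.08, 'ty': -0.28, 'tz': 0.21, 'wx': -0.051, 'wy': -0.073, 'wz': -0.0}
```

Emit:
send_rows(
  series=[
    {"tx": -1.1, "ty": -0.3, "tz": -0.4, "wx": -0.051, "wy": -0.073, "wz": 0, "jaw": 1},
    {"tx": -1.1, "ty": -0.3, "tz": -0.3, "wx": -0.051, "wy": -0.073, "wz": 0, "jaw": 1},
    {"tx": -1.1, "ty": -0.3, "tz": 0, "wx": -0.051, "wy": -0.073, "wz": 0, "jaw": 1},
    {"tx": -1.1, "ty": -0.3, "tz": 0, "wx": -0.051, "wy": -0.073, "wz": 0, "jaw": 1},
    {"tx": -1.1, "ty": -0.3, "tz": 0.1, "wx": -0.051, "wy": -0.073, "wz": 0, "jaw": 1},
  ],
  squeeze=30,
)

```text
t: 13.95
tool_pos: [0.4151, 0.0717, 0.3648]
tool_rot: [-3.079, 0.394, -0.103]
contact_force: [0.8, -0.4, 0.1]
opening: -0.0003
```

```bash
python3 - <<'E'
from h import *
plan(np.array([.409,.076,.335]),vert(),vmax=3,wmax=.1,show=10)
E
```

```text
rows 2 pos [0.4151 0.0717 0.3648] t 13.95 q [-0.02 -0.55  1.91  0.03  1.71  1.81] d [-0.88 -0.14  2.94] w [-0.044 -0.061 -0.   ] F [ 0.8 -0.4  0.1] M [ 0.    0.02 -0.03] op -0.0003
{'tx': -0.44, 'ty': -0.07, 'tz': 1.47, 'wx': -0.022, 'wy': -0.031, 'wz': 0.0}
{'tx': -0.39, 'ty': -0.1, 'tz': 1.48, 'wx': -0.022, 'wy': -0.031, 'wz': -0.0}
```

Emit:
send_rows(
  series=[
    {"tx": -0.4, "ty": -0.1, "tz": 1.4, "wx": -0.022, "wy": -0.031, "wz": 0, "jaw": 1},
    {"tx": -0.4, "ty": -0.1, "tz": 1.4, "wx": -0.022, "wy": -0.031, "wz": 0, "jaw": 1},
  ],
)

```text
t: 14.2
tool_pos: [0.4097, 0.077, 0.3339]
tool_rot: [3.115, -0.396, -0.006]
contact_force: [-0.7, -0.7, -0.4]
opening: -0.0002
```

```bash
python3 - <<'E'
from h import *
plan(np.array([.409,.076,.303]),vert(),vmax=3,wmax=.1,show=10)
for n in ("side","top"): cv2.imwrite(f"pics/{n}11.png",ctrl.get_image(n)[:,:,::-1])
R,pt=tappose(); W=tapw(R,pt); p,_,_=cur(); print(p)
W+= [(np.array([p,p+[0,0,-.011]]),(255,0,255))]
cv2.imwrite("pics/o11.png",np.hstack([overlay(n,cv2.imread(f"pics/{n}11.png"),W,x,y,80,100,5,"pics/o.png") for n,x,y in (("side",190,95),("top",200,150))]))
E
```

```text
rows 2 pos [0.4097 0.077  0.3339] t 14.2 q [ 0.01 -0.5   1.93 -0.    1.72  1.83] d [-0.03  0.1   3.09] w [ 0.002  0.004 -0.   ] F [-0.7 -0.7 -0.4] M [-0.01  0.01 -0.02] op -0.0002
{'tx': -0.01, 'ty': 0.05, 'tz': 1.54, 'wx': 0.001, 'wy': 0.002, 'wz': -0.0}
{'tx': -0.02, 'ty': 0.05, 'tz': 1.54, 'wx': 0.001, 'wy': 0.002, 'wz': -0.0}
[0.40906407 0.07702434 0.33234497]
```

View pics/o11.png

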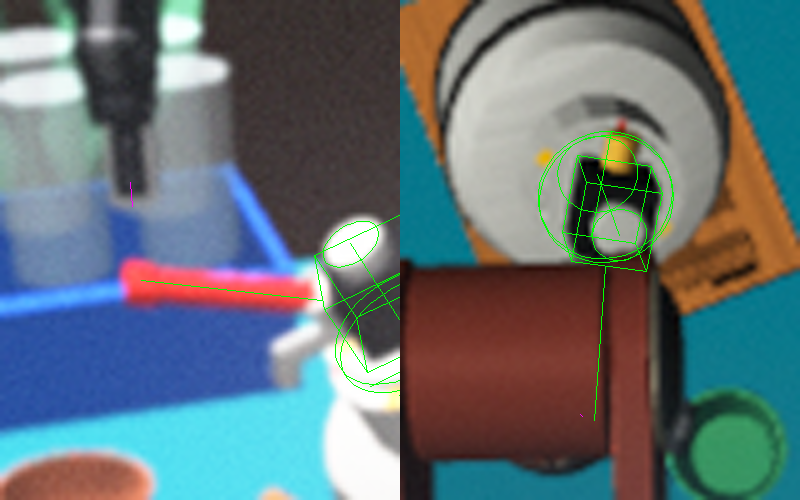

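Emit:
send_rows(
  series=[
    {"tx": 0.3, "ty": -0.05, "tz": 1.4, "wx": 0, "wy": 0.004, "wz": 0, "jaw": 1},
    {"tx": 0, "ty": 0, "tz": 1.2, "wx": 0, "wy": 0, "wz": 0, "jaw": 1},
    {"tx": 0, "ty": 0, "tz": 0.8, "wx": 0, "wy": 0, "wz": 0, "jaw": 1},
  ],
)

```text
t: 14.68
tool_pos: [0.4122, 0.0761, 0.2965]
tool_rot: [3.115, -0.398, -0.002]
contact_force: [-0.0, 0.3, 1.9]
opening: 0.0001
```

```bash
python3 - <<'E'
from h import *
plan(np.array([.411,.082,.275]),vert(),vmax=1,wmax=.1,show=3)
E
```

```text
rows 3 pos [0.4122 0.0761 0.2965] t 14.675 q [ 0.01 -0.49  1.99 -0.    1.65  1.83] d [-0.26 -0.54  2.15] w [0.002 0.001 0.   ] F [-0.   0.3  1.9] M [-0.03  0.12 -0.02] op 0.0001
{'tx': -0.09, 'ty': -0.18, 'tz': 0.72, 'wx': 0.001, 'wy': 0.0, 'wz': 0.0}
{'tx': -0.09, 'ty': -0.18, 'tz': 0.72, 'wx': 0.001, 'wy': 0.0, 'wz': 0.0}
{'tx': -0.09, 'ty': -0.18, 'tz': 0.72, 'wx': 0.001, 'wy': 0.0, 'wz': 0.0}
```

Contact, with 1.9 N upward on the tool as the lever moves. Following the arc down.

Emit:
send_rows(
  series=[
    {"tx": -0.1, "ty": -0.2, "tz": 0.8, "wx": 0, "wy": 0, "wz": 0, "jaw": 1},
    {"tx": -0.1, "ty": -0.2, "tz": 0.8, "wx": 0, "wy": 0, "wz": 0, "jaw": 1},
    {"tx": 0, "ty": -0.2, "tz": 0.8, "wx": 0, "wy": 0, "wz": 0, "jaw": 1},
  ],
)

```text
t: 15.05
tool_pos: [0.4119, 0.0826, 0.2719]
tool_rot: [3.115, -0.399, 0.001]
contact_force: [-0.4, -0.3, 1.9]
opening: -0.0001
```

```bash
python3 - <<'E'
from h import *
plan(np.array([.416,.088,.25]),vert(),vmax=1,wmax=.1,show=3)
cv2.imwrite("pics/side12.png",ctrl.get_image("side")[:,:,::-1]); crop("pics/side12.png",190,95,100,100,5,"pics/a12.png")
E
```

```text
rows 3 pos [0.4119 0.0826 0.2719] t 15.05 q [ 0.02 -0.49  2.02 -0.    1.6   1.85] d [ 0.26 -0.63  2.19] w [ 0.001 -0.001 -0.   ] F [-0.4 -0.3  1.9] M [0.04 0.03 0.03] op -0.0001
{'tx': 0.09, 'ty': -0.21, 'tz': 0.73, 'wx': 0.0, 'wy': -0.0, 'wz': -0.0}
{'tx': 0.09, 'ty': -0.21, 'tz': 0.73, 'wx': 0.0, 'wy': -0.0, 'wz': 0.0}
{'tx': 0.09, 'ty': -0.21, 'tz': 0.73, 'wx': 0.0, 'wy': -0.0, 'wz': -0.0}
```

View pics/a12.png

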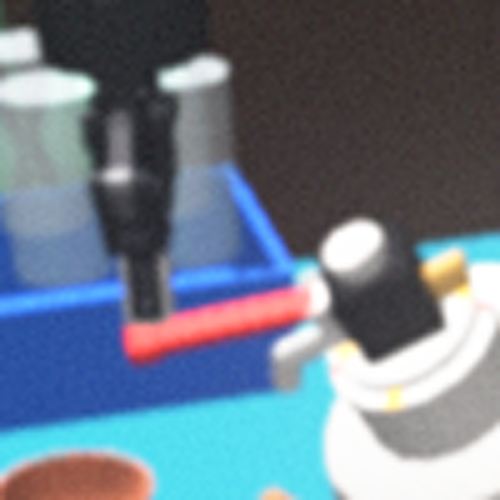

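The fingertip is on the pad at (145,330) and the lever is swinging down. Continuing to the end.

Emit:
send_rows(
  series=[
    {"tx": 0.1, "ty": -0.2, "tz": 0.8, "wx": 0, "wy": 0, "wz": 0, "jaw": 1},
    {"tx": 0.1, "ty": -0.2, "tz": 0.8, "wx": 0, "wy": 0, "wz": 0, "jaw": 1},
    {"tx": 0.1, "ty": -0.2, "tz": 0.6, "wx": 0, "wy": 0, "wz": 0, "jaw": 1},
  ],
)

```text
t: 15.48
tool_pos: [0.417, 0.0881, 0.248]
tool_rot: [3.115, -0.398, 0.003]
contact_force: [-0.3, -0.6, 2.8]
opening: 0.0001
```

```bash
python3 - <<'E'
from h import *
plan(np.array([.418,.089,.246]),vert(),vmax=1,wmax=.1,show=3)
E
```

```text
rows 1 pos [0.417  0.0881 0.248 ] t 15.475 q [ 0.03 -0.46  2.04 -0.    1.56  1.86] d [ 0.08 -0.12  0.2 ] w [ 0.001 -0.002 -0.   ] F [-0.3 -0.6  2.8] M [0.04 0.11 0.01] op 0.0001
{'tx': 0.08, 'ty': -0.12, 'tz': 0.2, 'wx': 0.001, 'wy': -0.002, 'wz': -0.0}
```

Emit:
send_rows(
  series=[
    {"tx": 0.05, "ty": -0.1, "tz": 0.4, "wx": 0, "wy": 0, "wz": 0, "jaw": 1},
    {"tx": 0, "ty": 0, "tz": 0.3, "wx": 0, "wy": 0, "wz": 0, "jaw": 1},
  ],
)

```text
t: 15.72
tool_pos: [0.4171, 0.0892, 0.2413]
tool_rot: [3.115, -0.398, -0.002]
contact_force: [-4.3, 0.1, 12.8]
opening: -0.0002
```

```bash
python3 - <<'E'
from h import *
plan(np.array([.418,.089,.246]),vert(),vmax=1,wmax=.1,show=1)
E
```

```text
rows 1 pos [0.4171 0.0892 0.2413] t 15.725 q [ 0.04 -0.45  2.05 -0.    1.55  1.86] d [ 0.09 -0.01 -0.47] w [ 0.001  0.001 -0.   ] F [-4.3  0.1 12.8] M [-0.03  0.79 -0.04] op -0.0002
{'tx': 0.09, 'ty': -0.01, 'tz': -0.47, 'wx': 0.001, 'wy': 0.001, 'wz': -0.0}
```

Emit:
send_rows(
  series=[
    {"tx": 0.05, "ty": 0, "tz": 0.3, "wx": 0, "wy": 0, "wz": 0, "jaw": 1},
  ],
)

```text
t: 15.85
tool_pos: [0.4174, 0.0893, 0.2407]
tool_rot: [3.115, -0.397, -0.003]
contact_force: [-9.2, 0.7, 16.7]
opening: 0.0003
```

```bash
python3 - <<'E'
from h import *
plan(np.array([.418,.089,.246]),vert(),vmax=1,wmax=.1,show=1)
E
```

```text
rows 1 pos [0.4174 0.0893 0.2407] t 15.85 q [ 0.04 -0.45  2.05 -0.    1.55  1.86] d [ 0.07  0.01 -0.53] w [0.001 0.001 0.   ] F [-9.2  0.7 16.7] M [0.08 1.53 0.04] op 0.0003
{'tx': 0.07, 'ty': 0.01, 'tz': -0.53, 'wx': 0.001, 'wy': 0.001, 'wz': 0.0}
```

A hard stop: force rose to 17 N with no more than 0.6 mm of travel. Retreating upward and away.

Emit:
send_rows(
  series=[
    {"tx": 0, "ty": 0, "tz": -2, "wx": 0, "wy": 0, "wz": 0, "jaw": 1},
    {"tx": 0, "ty": 0, "tz": -4, "wx": 0, "wy": 0, "wz": 0, "jaw": 1},
    {"tx": 0, "ty": 0, "tz": -4, "wx": 0, "wy": 0, "wz": 0, "jaw": 1},
    {"tx": 0, "ty": -5, "tz": -2, "wx": 0, "wy": 0, "wz": 0, "jaw": 1},
    {"tx": 0, "ty": -5, "tz": 0, "wx": 0, "wy": 0, "wz": 0, "jaw": 1},
  ],
)

```text
t: 16.48
tool_pos: [0.4442, 0.1861, 0.3631]
tool_rot: [-3.115, 0.409, -0.002]
contact_force: [0.0, -0.7, 0.4]
opening: 0.0
```

Emit:
send_rows(
  series=[
    {"tx": 0, "ty": -5, "tz": 0, "wx": 0, "wy": 0, "wz": 0, "jaw": 1},
    {"tx": 0, "ty": -5, "tz": 0, "wx": 0, "wy": 0, "wz": 0, "jaw": 1},
    {"tx": 0, "ty": -4, "tz": 0, "wx": 0, "wy": 0, "wz": 0, "jaw": 1},
    {"tx": 0, "ty": 0, "tz": 0, "wx": 0, "wy": 0, "wz": 0, "jaw": 1},
  ],
)

```text
t: 16.98
tool_pos: [0.4819, 0.3286, 0.3606]
tool_rot: [3.115, -0.404, 0.003]
contact_force: [0.6, 0.3, 0.1]
opening: 0.0
```

```bash
python3 - <<'E'
from h import *
for n in ("side","top"): cv2.imwrite(f"pics/{n}13.png",ctrl.get_image(n)[:,:,::-1])
R,pt=tappose(); W=tapw(R,pt,.7)
cv2.imwrite("pics/o13.png",np.vstack([np.hstack([overlay(n,cv2.imread(f"pics/{n}13.png"),w,x,y,80,60,5,"pics/o.png") for n,x,y in (("side",210,125),("top",200,170))]) for w in ([],W)]))
cv2.imwrite("pics/f13.png",np.hstack([cv2.resize(cv2.imread(f"pics/{n}13.png"),(400,300)) for n in ("side","top")]))
E
```

```text
(no output)
```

View pics/o13.png

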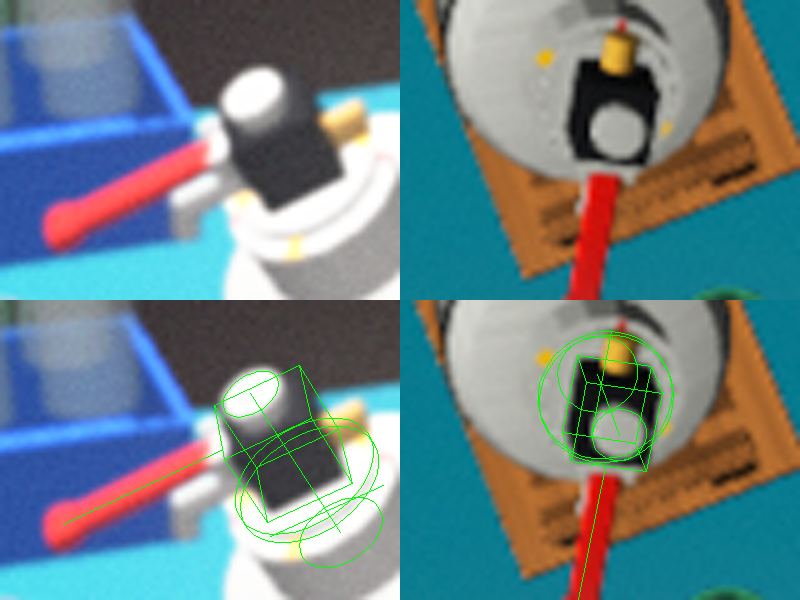

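View pics/f13.png

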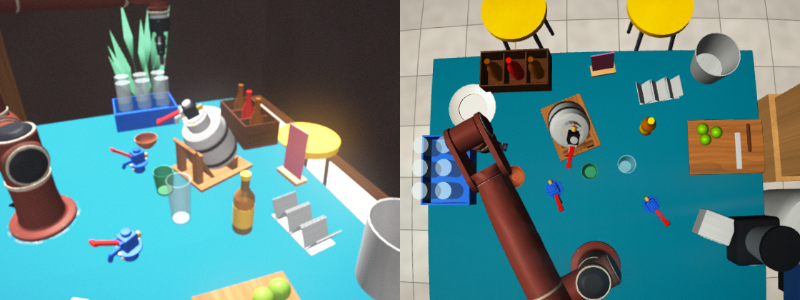

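Lever is down and lines up with the fully-down model. The tap's angle hasn't changed, and the glasses, bottle, bowl and rack stand where they were. Handing in.

```bash
python3 -c "
from h import *
print(ctrl.get_obs()['t'],ctrl.finish_job())"
```

```text
the job is handed in; nothing more can be done
17.075 None
```

The tap is fitted to the keg, turned clockwise to the stop and locked. I handed it in at 17.1 s with the gripper clear of everything.

- **Fit:** I gripped the black tap on its flat faces and pushed the spigot straight into the neck. There was almost no side force until it met the seal, about 30 mm below the rim.
- **Turn:** the reaction at the stop rose to about 5 N m, against the 1 N m or so the turn itself takes. Afterwards both cameras showed the tap at 67° (within about 1.5°), with the brass stub pointing at the red mark.
- **Lever:** pressed only after the turn. Resistance stayed at about 2–3 N on the way down, then rose sharply to 17 N at the end. In the last pictures the lever lines up with the fully-down position.
- **Other items:** by eye, the glasses, bottle, bowl and rack stand where they did in the first pictures. I did not measure them.

**Checks that disagreed:**
- The gripper twisted several degrees past the tap at the stop (74.8° against about 67°), so the turn angle comes from the pictures, not the arm.
- The insertion depth from the arm was 31.7 to 32.0 mm, against the expected 32.3 mm.
- In the top view the knob sat about 1.3 pixels (about 3 mm) from the model. I put that down to calibration error, though it is slightly more than the 2 mm stated.

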